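# Post the slide mailer and raise the pickup flag

### The job

Post the slide mailer for the courier: push it end-first over the shelf and through the sprung flap of the grey collection box until it drops inside and the flap has snapped shut behind it, then raise the box's pickup flag fully up to its stop. Leave the cover-glass box, the eraser and the small bottle where they are.

Things in the scene. Friction and masses are not known exactly. Their poses are not given: they have to be found in the camera images.
- collection_box: grey sheet-steel collection box fixed to the desk, 150 deep (x) x 140 wide (y) x 139 mm high, with a posting shelf in front. Origin at desk height under the middle of its front face; own x points into the box, -x out over the shelf, y to its left, z up. Inside, behind the shelf's end, a steep chute drops to the box floor.
- shelf_middle (a point): on the aluminium shelf's surface (85 mm above the desk), 45 mm before the front face, axes as the box's. The shelf runs from 97 mm before the face to its inside and is 74 mm wide. Two guide rails 9 mm high stand 48 mm apart over the last 58 mm before the face and flare to 64 mm apart at 92 mm before it. Nothing is above the shelf.
- opening (a point): middle of the opening's lower edge in the front face, at shelf height (85 mm above the desk); axes as the box's. The opening is 46 wide and 36 mm high; the lintel above it is 3 mm thick and the roof's top is 54 mm above the shelf. Nearby a fixed microscope 560 mm tall (about x 0.44 to 0.80, y 0.13 to 0.37 m) fills the left: the arm starts beyond it and must draw in to swing past its front.
- flap (a joint): steel flap that closes the opening from inside, hinged along its top edge, swinging inward and up; 0 = shut, 1.35 = fully open (rad). A light spring (0.1 to 0.2 N at the lower edge) snaps it shut; a thing lying under it holds it open. A mailer pushed on until its rear end is level with the front face tips down the chute by itself.
- flag (a joint): pickup flag's hinge angle (rad): 0 = bar level, pointing along the box's -x; it grows as the bar swings up, 1.57 = upright, stop at 1.66. Stiff hinge: the flag stays where it is left; about 1 N at the knob moves it.
- flag_pivot (a point): hinge point of the flag, on the box's right-hand (-y) side, 20 mm behind the front face, 75 mm above the desk; the axis runs along the box's y.
- flag_knob (a point): centre of the black knob at the end of the flag's flat steel bar, 100 mm from the pivot: a cylinder 16 mm in diameter, 20 mm long along the box's y. 38 mm are free between the knob and the shelf, and nothing is on its other side. The bar is 4 mm thick and lies in the plane of the swing.
- mailer_center (a point): centre of the slide mailer, a pale grey plastic box 84 (own x) x 35 (own y) x 21 mm (z), 50 g, lying flat on the desk on its 84 x 35 face; the centre is 10 mm above the face it lies on.
- coverslips: box of cover glasses, 35 x 35 x 21 mm, loose on the desk; origin at the centre of its underside. A bystander.
- rubber: eraser, 21 x 50 x 12 mm, loose on the desk; origin at the centre of its underside. A bystander.
- oil: small bottle with a white cap, 30 mm in diameter, 66 mm tall, loose on the desk; origin at the centre of its underside. A bystander.
Mind the look-alikes: they are no part of the job. What is shaped like the part that bears mailer_center but purple is not meant.

How it is judged:
By the outcome, as a careful person would: the job done as asked, in the order asked, and still so for the second after the job is handed in, with the robot touching nothing.
It also fails if it takes over 64 s, if anything falls off the work surface, if the arm or the gripper's body presses on something with over 40 N, if the wrist force passes 120 N, or if a joint passes its speed limit or range.

### The arm

A 6-joint arm with a two-finger parallel gripper is mounted at the origin on a cart in front of the work surface, level with it; the furniture and walls round the work are solid. World frame = base frame: x ahead of the robot, y to its left, z up, the work surface at z = 0. Lengths are in mm, angles in rad, forces in N, time in s.
With the tool pointing down it reaches from about 350 to 975 mm from the base axis. Payload 7.1 kg.
Tool frame: the origin (TCP) lies on the mounting face of the last link; the fingertips stand 182 mm ahead of it and the grasp point (between the pads) lies 163 mm ahead of it (ctrl.finger_overhang is the distance from the TCP to the fingertips, in mm); z points along the fingers, y is the direction in which the jaws open and shut (so a half turn about z gives the same grasp; the last joint's range is limited). The gripper opens to 88 mm and grips with 3 to 60 N. Pads are 20 mm wide; open, the fingers measure 115 mm over their backs; the gripper's body (75 mm by 178 mm) begins 61 mm behind the grasp point.
Start: joints at [1.108, 0.423, 1.63, -0, 1.089, -0.019], TCP at [268.327, 564.453, 404.675] pointing down, gripper open.
Joint ranges: [-3, 3], [-0.9, 2.11], [0.09, 2.58], [-1.31, 4.45], [0.11, 2.69], [-2.54, 2.54]. Speed limits (rad/s): [2.39, 2.39, 3.01, 3.14, 3.14, 3.14].

### API

Orientations are given as a rotation vector (axis times angle).
In Python, from workcell import ctrl, viewer, recognise gives the robot as it stands.
- The arm moves only by the shell command python3 -m handwheel 'ROWS'. ROWS is JSON, a list of rows, each an object of numbers: "gripper": the closure, from 0 (fully open) to 1 (shut); "tx", "ty", "tz": the shift along the tool's x, y, z in m; "rx", "ry", "rz": the turn, a rotation vector about the tool's x, y, z in degrees. In form: [{"gripper": .., "tx": .., "ty": .., "tz": .., "rx": .., "ry": .., "rz": ..}, ...]. A call has 1 to 8 rows; each row shifts and turns the commanded pose from where the row before left it, along the tool's axes as they then stand; what a row does not reach is not made up. A row lasts 1/8 s, in which the tool goes at most 62.5 mm and 10.7 degrees, less where a joint would pass 70% of its speed; a pose out of reach is approached as far as the arm can. A call with a gripper value outside its range is refused whole. The fingers move at their own pace and stop on an object; the grip force is fixed at half the most. Time passes only in rows, so rows that do not move let the fingers close. It gives the time, the measured TCP pose, the force and the opening at its end, in the units of the state.
- ctrl.get_obs(): the state, without advancing time (a new reading comes with each control period).
- viewer.get_image(name): name is "side" or "top"; returns a dict with "image" (400x640x3 uint8, red, green, blue), "range_z" (400x640 float32, mm along the optical axis (not along the pixel's ray), 0 where there is no reading), "vfov" (degrees; the focal length in pixels is half the picture's height over the tangent of half this angle, whatever the lens; pixels are square), "cx", "cy" (the principal point, pixels), "extrinsics" (4x4, takes a point from world to camera coordinates). Camera axes: x right, y up, looking along -z (the intrinsics and any distortion apply to the point x, -y, -z); pixel columns grow to the right and rows downward; lengths in mm; the calibration is good to about 2 mm. A picture is of the moment at which its call begins.
- ctrl.close_job(): hands the job in, once; it reports no verdict.
Trained networks look in a picture, given as the dict that the camera call returned (one of the last four; its "shot" number tells which), for a name from the list of things; names that differ only in an ending like _2 or _b are one class to them, and where a whole thing is asked for, a point or a joint stands for the part that bears it (a point fixed in the world has none). Each returns a list of dicts, best first, with "p" (0 to 1); they miss things now and then, are a little off and sometimes report something else, mostly with a low value. They report only what shows in the picture. A call takes as long as a camera call. They do not tell look-alikes from the thing itself.
- recognise(picture, name): "xy" ([column, row] as shares, 0 to 1, of the picture: columns of its width, rows of its height, amid what is visible of it).
The state is a dict: "t": time; "qpos": joint angles; "qvel": joint speeds; "joint_torque": joint torques, N m; "ee_pos": TCP position; "orientation": TCP orientation; "ft_force": force on the tool from outside, world axes, zero at the start; "moment": the same for the moment, N m; "width": finger opening in mm.
Only numpy, scipy, OpenCV 4.12 (cv2) and the standard library are available. Lean on these libraries where they do the work, as an engineer would, in place of code of your own. Each camera call takes 0.05 s, during which the arm holds its last target.

## Working session

There is one attempt and no reset: what is moved stays moved. The work goes in short steps, Python scripts to look and compute and a shell command to move; the robot and the scene stay as the last step left them, time stands still between calls to the robot, and variables do not carry over. Pictures are saved under pics/ and viewed, and the job is handed in when it is done.

```bash
ls; mkdir -p pics; cat > h.py <<'E'
import numpy as np, cv2
from workcell import ctrl, viewer, recognise
def shot(n,fn=None):
    p=viewer.get_image(n)
    if fn: cv2.imwrite('pics/'+fn,p['image'][:,:,::-1])
    return p
def f_(p): return p['image'].shape[0]/2/np.tan(np.radians(p['vfov'])/2)
def world(p,u,v,d=None):
    f=f_(p)
    if d is None:
        d=p['range_z'][int(round(v)),int(round(u))]
    c=np.array([(u-p['cx'])/f*d,-(v-p['cy'])/f*d,-d,1])
    return (np.linalg.inv(np.array(p['extrinsics']))@c)[:3]
def cloud(p):
    f=f_(p);d=p['range_z'];V,U=np.mgrid[:d.shape[0],:d.shape[1]]
    c=np.stack([(U-p['cx'])/f*d,-(V-p['cy'])/f*d,-d,np.ones_like(d)],-1)
    return (c@np.linalg.inv(np.array(p['extrinsics'])).T)[...,:3]
def px(p,w):
    c=np.array(p['extrinsics'])@np.append(w,1);f=f_(p)
    return p['cx']+f*c[0]/-c[2],p['cy']-f*c[1]/-c[2]
E
python3 - <<'E'
from h import *
for n in('side','top'):
    p=shot(n,n+'0.png'); print(n,p.keys(),p['vfov'],p['cx'],p['cy'],np.round(p['extrinsics'],3).tolist())
    for k in ['collection_box','shelf_middle','opening','flap','flag','flag_pivot','flag_knob','mailer_center','coverslips','rubber','oil']:
        for r in recognise(p,k):
            u,v=r['xy'][0]*640,r['xy'][1]*400
            print(k,round(r['p'],2),round(u),round(v),np.round(world(p,min(u,639),min(v,399))))
print(ctrl.get_obs(), ctrl.finger_overhang)
E
```

```text
pics
side dict_keys(['image', 'range_z', 'vfov', 'cx', 'cy', 'extrinsics', 'shot']) 44.283468297298235 314.12950972497447 208.59244088045355 [[0.999, -0.038, 0.006, -489.326], [0.02, 0.641, 0.767, 27.107], [-0.033, -0.766, 0.641, -1179.012], [0.0, 0.0, 0.0, 1.0]]
collection_box 0.87 396 166 [664. -69. 126.]
collection_box 0.16 290 300 [ 431. -346.   22.]
collection_box 0.16 357 277 [ 563. -294.   21.]
shelf_middle 0.82 395 168 [662. -69. 122.]
opening 0.98 396 168 [664. -68. 119.]
flap 0.39 372 156 [623.   2. 104.]
flag 0.54 366 190 [598. -97.  84.]
flag_pivot 0.76 394 165 [660. -69. 130.]
flag_knob 0.57 364 193 [ 595. -100.   79.]
mailer_center 0.9 201 282 [ 261. -296.   20.]
mailer_center 0.72 292 300 [ 435. -347.   22.]
mailer_center 0.46 397 168 [668. -65. 119.]
coverslips 0.85 358 277 [ 564. -293.   21.]
rubber 0.62 388 323 [ 607. -399.   15.]
oil 0.6 411 273 [ 664. -301.   38.]
top dict_keys(['image', 'range_z', 'vfov', 'cx', 'cy', 'extrinsics', 'shot']) 54.592178629798426 315.57331908177173 200.23967005265132 [[0.015, -1.0, 0.01, -191.524], [0.993, 0.016, 0.113, -472.366], [-0
[... 635 characters left out ...]
 24.]
oil 0.46 359 125 [ 658. -286.   43.]
{'t': 1.2, 'qpos': array([ 1.10799035e+00,  4.23105201e-01,  1.62992814e+00, -1.97919358e-05,
        1.08860185e+00, -1.90079985e-02]), 'qvel': array([-0.00094943,  0.00132553,  0.00067635, -0.00075224,  0.00013095,
       -0.00185906]), 'joint_torque': array([ 1.07820655e-03, -5.44586957e+01, -2.74046481e+01,  6.45667710e-02,
        1.66695798e-02, -1.52916954e-05]), 'ee_pos': array([268.32935167, 564.43885168, 404.66073283]), 'orientation': array([ 6.91393821e-01,  3.06456127e+00, -7.14683005e-05]), 'ft_force': array([0.86313904, 0.52254986, 0.02925408]), 'moment': array([-0.01529438,  0.01671518, -0.03637357]), 'width': 87.48984113712928} 182.0
```

View pics/side0.png

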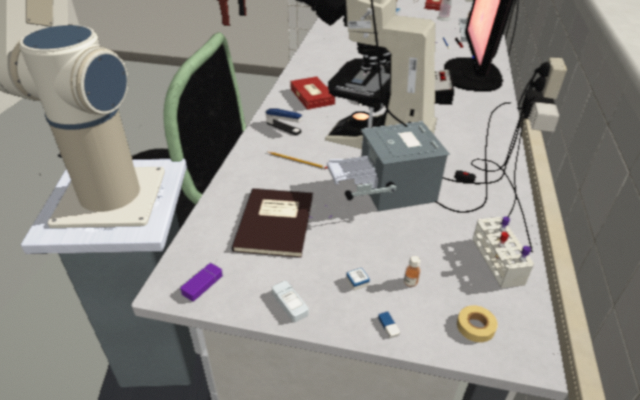

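View pics/top0.png

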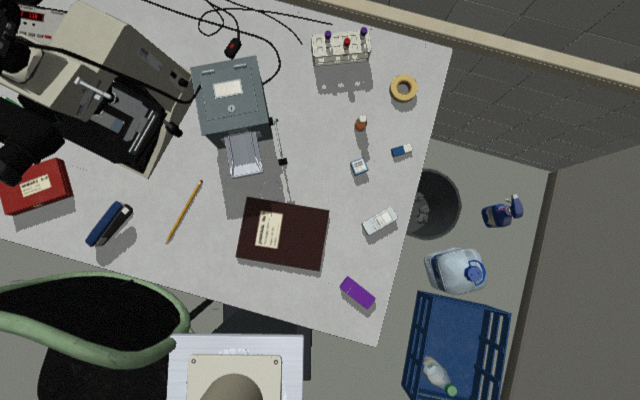

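```bash
cat > m.py <<'E'
from h import *
def rect(P,M):
    pts=P[M][:,:2].astype(np.float32); r=cv2.minAreaRect(pts); b=cv2.boxPoints(r); return r,b,len(pts)
if __name__=='__main__':
  for n in('side','top'):
    p=shot(n); P=cloud(p)
    tab=(abs(P[...,0]-480)<150)&(abs(P[...,1]+200)<60)&(abs(P[...,2])<8)
    print(n,'table z',np.median(P[tab][:,2]))
    for nm,c,zl in(('mailer',(428,-342),(15,30)),('box roof',(690,-20),(130,150)),('shelf',(570,-10),(78,90)),('oil',(660,-295),(40,80)),('cov',(565,-292),(15,30)),('knob',(562,-104),(75,100))):
        R={'mailer':60,'box roof':140,'shelf':75,'oil':30,'cov':40,'knob':20}[nm]
        M=(np.hypot(P[...,0]-c[0],P[...,1]-c[1])<R)&(P[...,2]>zl[0])&(P[...,2]<zl[1])
        if M.sum()<5: print(nm,'none');continue
        r,b,k=rect(P,M); print(nm,k,np.round(r[0]),np.round(r[1]),round(r[2],1),'z',np.percentile(P[M][:,2],[5,50,95]).round(1),'mean',P[M].mean(0).round(1),b.round().tolist())
  p=shot('top'); a=p['image'][:,:,::-1]
  c=cv2.resize(a[190:260,340:420],None,fx=5,fy=5,interpolation=2); d=cv2.resize(a[50:210,180:340],(350,350),interpolation=2)
  cv2.imwrite('pics/crop1.png',np.hstack([c,d]))
  p=shot('side'); a=p['image'][:,:,::-1]
  cv2.imwrite('pics/crop2.png',cv2.resize(a[110:220,310:460],None,fx=5,fy=5,interpolation=2))
E
python3 m.py
```

```text
side table z 1.5418198381637467
mailer 702 [ 430. -340.] [35. 86.] 30.7 z [17.7 21.7 23.8] mean [ 431.3 -343.3   21.5] [[394.0, -312.0], [437.0, -386.0], [467.0, -368.0], [424.0, -294.0]]
box roof 2621 [695.   9.] [160. 152.] 11.9 z [136.3 141.5 144.2] mean [ 6.932e+02 -3.000e-01  1.412e+02] [[601.0, 67.0], [632.0, -82.0], [789.0, -48.0], [757.0, 100.0]]
shelf 779 [575. -10.] [104. 106.] 12.2 z [81.2 86.7 89.3] mean [574.9 -20.   86.3] [[513.0, 31.0], [535.0, -73.0], [636.0, -51.0], [614.0, 53.0]]
oil 190 [ 670. -294.] [25. 21.] 2.0 z [40.9 58.7 68. ] mean [ 668.9 -296.4   55.3] [[658.0, -284.0], [658.0, -305.0], [683.0, -304.0], [683.0, -283.0]]
cov 281 [ 564. -289.] [37. 38.] 23.4 z [17.7 22.  24.3] mean [ 563.9 -292.1   21.6] [[540.0, -280.0], [555.0, -314.0], [589.0, -299.0], [574.0, -265.0]]
knob 97 [ 567. -107.] [29. 20.] 6.6 z [76.4 82.5 92.8] mean [ 565.6 -107.1   83. ] [[552.0, -99.0], [554.0, -118.0], [583.0, -115.0], [581.0, -95.0]]
top table z 0.5826835424417709
mailer 490 [ 429. -340.] [34. 84.] 30.8 z [18.3 21.2 24.3] mean [ 428.6 -339.2   21.2] [[393.0, -313.0], [436.0, -384.0], [465.0, -367.0], [422.0, -295.0]]
box roof 4690 [692.  10.] [159. 148.] 12.2 z [137.7 140.3 143.4] mean [689.9   9.3 140.4] [[598.0, 66.0], [630.0, -79.0], [785.0, -45.0], [754.0, 100.0]]
shelf 1314 [572.  -9.] [103. 113.] 11.5 z [82.8 85.5 88.2] mean [572.8 -15.7  85.5] [[510.0, 36.0], [533.0, -75.0], [633.0, -55.0], [611.0, 56.0]]
oil 100 [ 666. -291.] [21. 24.] 24.0 z [40.9 63.5 68.1] mean [ 665.1 -290.6   57.1] [[651.0, -284.0], [661.0, -306.0], [680.0, -297.0], [671.0, -276.0]]
cov 208 [ 562. -289.] [35. 35.] 22.7 z [18.4 21.3 24.1] mean [ 561.8 -288.9   21.2] [[539.0, -280.0], [553.0, -312.0], [585.0, -299.0], [572.0, -266.0]]
knob 72 [ 564. -105.] [28. 20.] 12.5 z [78.4 82.5 86.5] mean [ 560.  -105.6   82.4] [[548.0, -98.0], [552.0, -117.0], [580.0, -111.0], [576.0, -92.0]]
```

View pics/crop1.png

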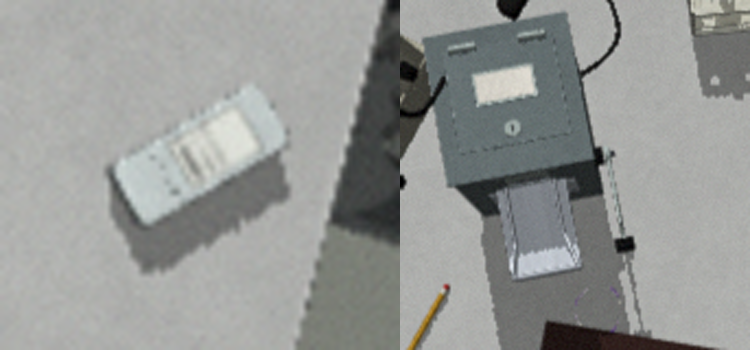

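View pics/crop2.png

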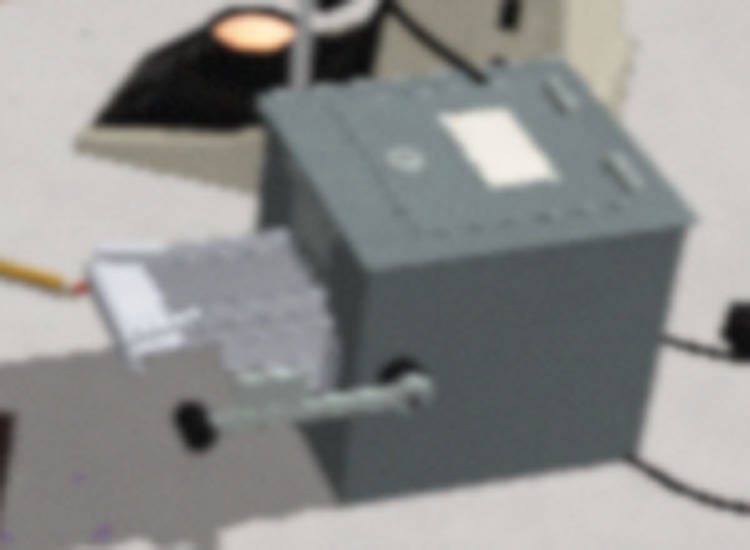

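```bash
python3 - <<'E'
from h import *
for n in('side','top'):
    p=shot(n);P=cloud(p)
    yaw=np.radians(12); o=np.array([615,-7.])
    c,s=np.cos(yaw),np.sin(yaw)
    B=np.stack([(P[...,0]-o[0])*c+(P[...,1]-o[1])*s,-(P[...,0]-o[0])*s+(P[...,1]-o[1])*c,P[...,2]],-1)
    # roof
    M=(B[...,2]>134)&(B[...,2]<146)&(B[...,0]>-20)&(B[...,0]<180)&(abs(B[...,1])<100)
    Q=B[M]; print(n,'roof pct',np.percentile(Q[:,0],[.5,99.5]).round(1),np.percentile(Q[:,1],[.5,99.5]).round(1),cv2.minAreaRect(Q[:,:2].astype(np.float32)))
    M=(B[...,2]>80)&(B[...,2]<90)&(B[...,0]>-120)&(B[...,0]<-30)&(abs(B[...,1])<55)
    Q=B[M]; print('shelf x',np.percentile(Q[:,0],[.3,1,2]).round(1),'y',np.percentile(Q[:,1],[1,2,50,98,99]).round(1), 'z',np.median(Q[:,2]))
    for a in range(-100,-20,10):
        q=Q[(Q[:,0]>a)&(Q[:,0]<a+10)]; print(a,len(q),np.percentile(q[:,1],[3,97]).round(1) if len(q)>4 else '',np.median(q[:,2]))
    M=(B[...,2]>90)&(B[...,2]<100)&(B[...,0]>-100)&(B[...,0]<-10)&(abs(B[...,1])<55)
    Q=B[M];print('rails')
    for a in range(-100,-10,10):
        q=Q[(Q[:,0]>a)&(Q[:,0]<a+10)]; 
        L=q[q[:,1]>0];R=q[q[:,1]<0];print(a,len(L),L[:,1].mean().round(1) if len(L) else '',len(R),R[:,1].mean().round(1) if len(R) else '')
    # front face
    M=(B[...,2]>20)&(B[...,2]<125)&(B[...,0]>-15)&(B[...,0]<20)&(abs(B[...,1])<68)
    Q=B[M]; print('face',len(Q),np.percentile(Q[:,0],[10,50,90]).round(1))
    # flag
    M=(B[...,2]>65)&(B[...,2]<100)&(B[...,0]>-110)&(B[...,0]<60)&(B[...,1]<-73)&(B[...,1]>-125)
    Q=B[M];print('flag',len(Q))
    for a in range(-110,60,10):
        q=Q[(Q[:,0]>a)&(Q[:,0]<a+10)]; print(a,len(q),np.median(q,0).round(1) if len(q) else '', np.ptp(q[:,1]).round() if len(q) else '')
E
```

```text
side roof pct [  2.3 160.9] [-74.8  84.6] ((85.73199462890625, 11.813301086425781), (178.1160888671875, 169.75308227539062), 89.27037048339844)
shelf x [-91.7 -91.2 -90.8] y [-38.  -37.4  -2.2  30.1  32.2] z 86.64113728051791
-100 19 [-34.2  32. ] 83.59888033368156
-90 94 [-37.1  32.3] 86.15685061872011
-80 72 [-37.8  29.2] 86.77267605136086
-70 71 [-36.5  29.1] 86.68695590152151
-60 68 [-37.4  27. ] 87.36151491136394
-50 64 [-35.7  24.4] 86.7899443702907
-40 68 [-36.9  25.6] 86.91832638782643
-30 0  nan
rails
-100 0  0 
-90 9 31.7 7 -34.1
-80 12 28.7 7 -32.0
-70 10 26.9 10 -29.7
-60 10 24.4 9 -28.2
-50 11 24.2 10 -26.0
-40 10 23.7 13 -26.1
-30 10 24.7 9 -27.7
-20 10 21.9 12 -26.9
face 714 [-8.5  5.9  9.3]
flag 389
-110 0  
-100 0  
-90 11 [-81.  -89.   79.8] 17.0
-80 49 [-75.8 -91.8  83.2] 24.0
-70 24 [-66.5 -87.7  80.2] 19.0
-60 38 [-54.1 -86.4  85.3] 7.0
-50 48 [-45.1 -86.5  86.5] 7.0
-40 39 [-34.7 -85.7  86.9] 7.0
-30 39 [-26.5 -86.   84.1] 5.0
-20 19 [-15.2 -86.1  79.3] 7.0
-10 18 [ -4.7 -86.5  78.8] 9.0
0 18 [  5.  -86.7  78.5] 7.0
10 28 [ 16.6 -84.7  79.9] 15.0
20 48 [ 24.6 -8
[... 591 characters left out ...]
  0 
-90 5 32.4 4 -32.7
-80 8 30.3 7 -29.8
-70 7 28.5 7 -27.9
-60 5 25.4 6 -25.9
-50 8 25.5 7 -26.6
-40 7 25.5 6 -25.5
-30 7 26.2 5 -25.3
-20 5 25.3 6 -25.3
face 784 [-9.1  3.4  6.1]
flag 173
-110 0  
-100 0  
-90 18 [-82.  -85.7  80.3] 19.0
-80 38 [-75.8 -84.3  82.8] 19.0
-70 11 [-68.3 -85.7  80.3] 16.0
-60 11 [-58.2 -85.3  88.6] 4.0
-50 5 [-45.2 -85.1  97.9] 2.0
-40 9 [-36.9 -85.6  97.8] 3.0
-30 4 [-26.  -84.9  87.6] 3.0
-20 7 [-15.6 -84.7  80.5] 3.0
-10 8 [ -4.3 -84.7  80. ] 4.0
0 7 [  5.7 -84.7  80.4] 3.0
10 23 [ 16.5 -82.1  81.1] 14.0
20 29 [ 24.3 -82.8  83.6] 18.0
30 3 [ 31.9 -78.5  81.8] 7.0
40 0  
50 0
  return _methods._mean(a, axis=axis, dtype=dtype,
  ret = ret.dtype.type(ret / rcount)
```

```bash
python3 - <<'E'
from h import *
H=np.full((20,26),-999.)
for n in('top','side'):
    p=shot(n);P=cloud(p);ok=p['range_z']>0
    ix=((P[...,0]+100)//50).astype(int);iy=((P[...,1]+500)//50).astype(int)
    m=ok&(ix>=0)&(ix<20)&(iy>=0)&(iy<26)
    np.maximum.at(H,(ix[m],iy[m]),P[m][:,2])
print('cols y',[-500+50*j for j in range(26)])
for i in range(20): print(-100+50*i,' '.join('%4d'%v if v>-900 else '  . ' for v in H[i]))
E
cat > plan.py <<'E'
# python3 plan.py x y z yawdeg(tool y) [tilt] [nrows] -> per-row tool-frame shift
import sys; from h import *
from scipy.spatial.transform import Rotation as R
def Rdown(yaw,tilt=0):
    a=np.radians(yaw); y=np.array([np.cos(a),np.sin(a),0]); z=np.array([0,0,-1.]); x=np.cross(y,z)
    M=R.from_matrix(np.stack([x,y,z],1)); return M*R.from_euler('x',0)*R.from_rotvec([0,np.radians(tilt),0])
o=ctrl.get_obs(); p=np.array(o['ee_pos']); r=R.from_rotvec(o['orientation'])
M=r.as_matrix(); print('t',round(o['t'],2),'pos',p.round(1),'yaw_y',np.degrees(np.arctan2(M[1,1],M[0,1])).round(2),'z',M[:,2].round(3),'q',np.round(o['qpos'],2),'F',np.round(o['ft_force'],1),'w',round(o['width'],1))
if len(sys.argv)>4:
    a=[float(v) for v in sys.argv[1:]]; tgt=np.array(a[:3]); tilt=a[4] if len(a)>4 else 0
    T=Rdown(a[3],tilt); d=r.inv().apply(tgt-p); rv=np.degrees((r.inv()*T).as_rotvec())
    print('shift first (tool mm)',d.round(1),'turn deg',rv.round(2),'| if turn first:',T.inv().apply(tgt-p).round(1))
    print('rows >=',np.linalg.norm(d)/62.5,np.linalg.norm(rv)/10.7)
E
python3 plan.py 160 340 400 133
```

```text
cols y [-500, -450, -400, -350, -300, -250, -200, -150, -100, -50, 0, 50, 100, 150, 200, 250, 300, 350, 400, 450, 500, 550, 600, 650, 700, 750]
-100 -735 -736 -737 -738 -741 -740    4   17   17  392  447  440   .    .    .  -268 -268 -269 -269 -268 -268 -265 -267   .    .    . 
-50 -739 -751 -741 -741 -739 -736    4   16  391  391  391  430  425   .  -740 -268 -270 -267 -269 -267 -267 -268 -269   .    .    . 
0 -739   .    .    .    .  -749    4   16  391  392  391  391   15    5 -739 -268 -272   .    .  -270 -269 -267 -270   .    .    . 
50 -742   .    .    .    .    .     5   16  376  391  391   19   16    3 -268 -269 -268 -268   .    .    .    .    .    .    .    . 
100   .    .    .     5    4   .     4   15   17  363  353   18   83  192  208 -269 -267 -738 -743   .    .    .    .    .    .    . 
150   .    .     2    5    5    7    5    6    4    4    3    2    4  190  222  231  233  225 -739 -743   .    .    .    .    .    . 
200   .    .     4   26   24    6    6    6    6    4    6    5    2   .    34  232  234  235  234  306  300  143   .  -744 -745 -740
250   .    .     4  
[... 1305 characters left out ...]
  .    .    . 
750    5   25   23    5    5    5    5    8  142  148  144  143  292  336  336   .    -3   .    .    .    .    .     2   .    .    . 
800    5   21   21   61   91   92   62    5   10    7   32   27    6  122  205    3   .    .    .    47   .    .    .    .    .    . 
850   78  429  450   81   91   92   91    9   11   10   31   24   11    6    6    5    5    6   55   54   57   49   .    .    .    . 
t 1.6 pos [268.3 564.5 404.7] yaw_y 64.57 z [ 0.  0. -1.] q [ 1.11  0.42  1.63 -0.    1.09 -0.02] F [-0.6  0.8 -0. ] w 87.6
shift first (tool mm) [   1.5 -249.2    4.7] turn deg [  0.     0.   -68.43] | if turn first: [232.3 -90.3   4.7]
rows >= 3.9884870819903067 6.3951888171580515
```

```bash
python3 -m handwheel '[{"tz":-0.06},{"ty":-0.05,"tz":-0.035},{"ty":-0.052},{"ty":-0.052},{"ty":-0.052},{"ty":-0.052},{"rz":-10.5},{"rz":-10.5}]'; python3 plan.py 351 101 500 100
```

```text
t 1.6 pos [268.3 564.5 404.7] yaw_y 64.57 z [ 0.  0. -1.] q [ 1.11  0.42  1.63 -0.    1.09 -0.02] F [-0.6  0.8 -0. ] w 87.6
shift first (tool mm) [-273.7 -383.1  -95.3] turn deg [  0.     0.   -35.43] | if turn first: [  -0.9 -470.8  -95.3]
rows >= 7.6852756608271635 3.311076669073255$[0]: bad value
```

```bash
python3 -m handwheel '[{"gripper":0,"tx":0,"ty":0,"tz":-0.06,"rx":0,"ry":0,"rz":0},{"gripper":0,"tx":0,"ty":-0.05,"tz":-0.035,"rx":0,"ry":0,"rz":0},{"gripper":0,"tx":0,"ty":-0.052,"tz":0,"rx":0,"ry":0,"rz":0},{"gripper":0,"tx":0,"ty":-0.052,"tz":0,"rx":0,"ry":0,"rz":0},{"gripper":0,"tx":0,"ty":-0.052,"tz":0,"rx":0,"ry":0,"rz":0},{"gripper":0,"tx":0,"ty":-0.052,"tz":0,"rx":0,"ry":0,"rz":0},{"gripper":0,"tx":0,"ty":0,"tz":0,"rx":0,"ry":0,"rz":-10.5},{"gripper":0,"tx":0,"ty":0,"tz":0,"rx":0,"ry":0,"rz":-10.5}]'; python3 plan.py 351 101 500 100
```

```text
t: 2.6
ee_pos: [157.2, 330.8, 500.2]
orientation: [0.112, 3.139, 0.002]
ft_force: [0.2, 1.2, 0.8]
width: 87.6
t 2.6 pos [157.2 330.8 500.2] yaw_y 85.92 z [ 0.001  0.001 -1.   ] q [ 1.09 -0.11  2.04  0.    1.21 -0.4 ] F [0.2 1.2 0.8] w 87.6
shift first (tool mm) [-209.7 -215.4   -0. ] turn deg [  0.08   0.04 -14.08] | if turn first: [-1.509e+02 -2.599e+02  2.000e-01]
rows >= 4.809205766952604 1.3163157233097331
```

```bash
python3 -m handwheel '[{"gripper":0,"tx":0,"ty":0,"tz":0,"rx":0,"ry":0,"rz":-4.1},{"gripper":0,"tx":-0.045,"ty":-0.03,"tz":0,"rx":0,"ry":0,"rz":0},{"gripper":0,"tx":-0.045,"ty":-0.035,"tz":0,"rx":0,"ry":0,"rz":0},{"gripper":0,"tx":-0.036,"ty":-0.04,"tz":0,"rx":0,"ry":0,"rz":0},{"gripper":0,"tx":-0.03,"ty":-0.045,"tz":0,"rx":0,"ry":0,"rz":0},{"gripper":0,"tx":-0.025,"ty":-0.055,"tz":0,"rx":0,"ry":0,"rz":0},{"gripper":0,"tx":-0.018,"ty":-0.058,"tz":0,"rx":0,"ry":0,"rz":0},{"gripper":0,"tx":-0.004,"ty":-0.06,"tz":0,"rx":0,"ry":0,"rz":0}]'; python3 plan.py 414 -314 300 30.7
```

```text
t: 3.6
ee_pos: [359.2, 5.3, 500.1]
orientation: [0.009, 3.14, -0.0]
ft_force: [0.5, -0.0, 0.6]
width: 88.1
t 3.6 pos [359.2   5.3 500.1] yaw_y 89.67 z [ 0.001 -0.    -1.   ] q [-0.02 -0.12  2.05  0.    1.21 -1.58] F [ 0.5 -0.   0.6] w 88.1
shift first (tool mm) [ -56.4 -319.   200.2] turn deg [4.000e-02 7.000e-02 5.897e+01] | if turn first: [-302.6 -115.9  200.1]
rows >= 6.092627312156533 5.511438970442482
```

```bash
python3 -m handwheel '[{"gripper":0,"tx":-0.0094,"ty":-0.0532,"tz":0.01,"rx":0,"ry":0,"rz":0},{"gripper":0,"tx":-0.0094,"ty":-0.0532,"tz":0.01,"rx":0,"ry":0,"rz":0},{"gripper":0,"tx":-0.0094,"ty":-0.0532,"tz":0.02,"rx":0,"ry":0,"rz":0},{"gripper":0,"tx":-0.0094,"ty":-0.0532,"tz":0.02,"rx":0,"ry":0,"rz":0},{"gripper":0,"tx":-0.0094,"ty":-0.0532,"tz":0.02,"rx":0,"ry":0,"rz":0},{"gripper":0,"tx":-0.0094,"ty":-0.0532,"tz":0.02,"rx":0,"ry":0,"rz":0},{"gripper":0,"tx":0,"ty":0,"tz":0.03,"rx":0,"ry":0,"rz":9.83},{"gripper":0,"tx":0,"ty":0,"tz":0.03,"rx":0,"ry":0,"rz":9.83}]'
python3 -m handwheel '[{"gripper":0,"tx":0,"ty":0,"tz":0.03,"rx":0,"ry":0,"rz":9.83},{"gripper":0,"tx":0,"ty":0,"tz":0,"rx":0,"ry":0,"rz":9.83},{"gripper":0,"tx":0,"ty":0,"tz":0,"rx":0,"ry":0,"rz":9.83},{"gripper":0,"tx":0,"ty":0,"tz":0,"rx":0,"ry":0,"rz":9.83},{"gripper":0,"tx":0,"ty":0,"tz":0,"rx":0,"ry":0,"rz":0}]'; python3 plan.py 414.2 -314.2 174 30.7
```

```text
t: 4.6
ee_pos: [413.2, -313.1, 338.7]
orientation: [0.556, 3.092, -0.0]
ft_force: [0.3, 0.6, -0.1]
width: 88.0
t: 5.22
ee_pos: [413.3, -312.3, 309.7]
orientation: [1.552, 2.731, -0.0]
ft_force: [-0.2, -0.7, 0.4]
width: 87.6
t 5.22 pos [ 413.3 -312.3  309.7] yaw_y 30.78 z [ 0. -0. -1.] q [-0.67  0.41  1.93  0.    0.8  -1.21] F [-0.2 -0.7  0.4] w 87.6
shift first (tool mm) [ -2.1  -0.3 135.7] turn deg [0.   0.01 0.08] | if turn first: [ -2.1  -0.2 135.7]
rows >= 2.1718742855385744 0.007721693662435257
```

```bash
python3 -m handwheel '[{"gripper":0,"tx":-0.002,"ty":0,"tz":0.055,"rx":0,"ry":0,"rz":0},{"gripper":0,"tx":0,"ty":0,"tz":0.045,"rx":0,"ry":0,"rz":0},{"gripper":0,"tx":0,"ty":0,"tz":0.0155,"rx":0,"ry":0,"rz":0},{"gripper":0,"tx":0,"ty":0,"tz":0.0092,"rx":0,"ry":0,"rz":0},{"gripper":0,"tx":0,"ty":0,"tz":0,"rx":0,"ry":0,"rz":0},{"gripper":0,"tx":0,"ty":0,"tz":0,"rx":0,"ry":0,"rz":0}]'; python3 - <<'E'
from h import *
a=shot('side')['image'][230:360,210:400,::-1]; b=shot('top')['image'][150:280,290:480,::-1]
cv2.imwrite('pics/pre.png',np.vstack([cv2.resize(a,None,fx=2.2,fy=2.2),cv2.resize(b,None,fx=2.2,fy=2.2)]))
E
python3 plan.py
```

```text
t: 5.98
ee_pos: [414.8, -314.3, 186.2]
orientation: [1.553, 2.729, -0.001]
ft_force: [0.3, -0.0, -0.0]
width: 87.7
t 6.08 pos [ 414.7 -314.2  186.1] yaw_y 30.71 z [ 0.002 -0.001 -1.   ] q [-0.67  0.63  1.96 -0.    0.55 -1.21] F [0.4 0.1 0.9] w 87.8
```

View pics/pre.png

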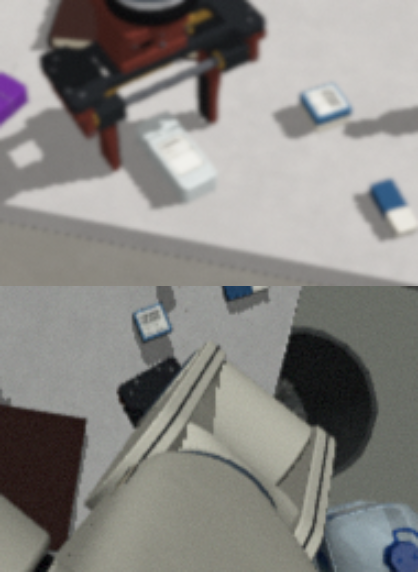

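The fingers straddle the near end of the pale mailer (side crop around (170,150)), with clearance on both sides. Now I close them.

```bash
python3 -m handwheel '[{"gripper":1,"tx":0,"ty":0,"tz":0,"rx":0,"ry":0,"rz":0},{"gripper":1,"tx":0,"ty":0,"tz":0,"rx":0,"ry":0,"rz":0},{"gripper":1,"tx":0,"ty":0,"tz":0,"rx":0,"ry":0,"rz":0},{"gripper":1,"tx":0,"ty":0,"tz":0,"rx":0,"ry":0,"rz":0},{"gripper":1,"tx":0,"ty":0,"tz":0,"rx":0,"ry":0,"rz":0},{"gripper":1,"tx":0,"ty":0,"tz":0,"rx":0,"ry":0,"rz":0}]'; python3 plan.py
```

```text
t: 6.82
ee_pos: [414.3, -313.9, 184.9]
orientation: [-1.554, -2.73, -0.0]
ft_force: [0.1, 0.3, -0.9]
width: 33.4
t 6.83 pos [ 414.3 -313.9  184.9] yaw_y 30.69 z [-0.  0. -1.] q [-0.67  0.63  1.96 -0.    0.55 -1.21] F [ 0.1  0.3 -0.9] w 33.4
```

```bash
python3 -m handwheel '[{"gripper":1,"tx":0,"ty":0,"tz":-0.03,"rx":0,"ry":0,"rz":0},{"gripper":1,"tx":0,"ty":0,"tz":-0.055,"rx":0,"ry":0,"rz":0},{"gripper":1,"tx":0,"ty":0,"tz":-0.055,"rx":0,"ry":0,"rz":-10},{"gripper":1,"tx":0,"ty":0,"tz":0,"rx":0,"ry":0,"rz":-10},{"gripper":1,"tx":0,"ty":0,"tz":0,"rx":0,"ry":0,"rz":-10},{"gripper":1,"tx":0,"ty":0,"tz":0,"rx":0,"ry":0,"rz":-10},{"gripper":1,"tx":0,"ty":0,"tz":0,"rx":0,"ry":0,"rz":-10},{"gripper":1,"tx":0,"ty":0,"tz":0,"rx":0,"ry":0,"rz":-10}]'; python3 plan.py 433 -46 320 102
```

```text
t: 7.82
ee_pos: [414.1, -313.8, 324.8]
orientation: [0.028, -3.141, -0.0]
ft_force: [0.2, 1.2, -0.1]
width: 33.5
t 7.83 pos [ 414.1 -313.8  324.8] yaw_y 91.02 z [-0.  0. -1.] q [-0.67  0.38  1.92 -0.    0.84 -2.26] F [ 0.2  1.2 -0.1] w 33.5
shift first (tool mm) [-23.7 267.4   4.9] turn deg [  0.02  -0.02 -10.98] | if turn first: [-74.2 258.    4.8]
rows >= 4.296271093046775 1.0259111662134361
```

```bash
python3 -m handwheel '[{"gripper":1,"tx":-0.0047,"ty":0.0535,"tz":0,"rx":0,"ry":0,"rz":0},{"gripper":1,"tx":-0.0047,"ty":0.0535,"tz":0,"rx":0,"ry":0,"rz":0},{"gripper":1,"tx":-0.0047,"ty":0.0535,"tz":0,"rx":0,"ry":0,"rz":0},{"gripper":1,"tx":-0.0047,"ty":0.0535,"tz":0,"rx":0,"ry":0,"rz":0},{"gripper":1,"tx":-0.0047,"ty":0.0535,"tz":0,"rx":0,"ry":0,"rz":0},{"gripper":1,"tx":0,"ty":0,"tz":0,"rx":0,"ry":0,"rz":-5.5},{"gripper":1,"tx":0,"ty":0,"tz":0,"rx":0,"ry":0,"rz":-5.5},{"gripper":1,"tx":0,"ty":0,"tz":0,"rx":0,"ry":0,"rz":0}]'; python3 plan.py 510.4 -29.3 292 102
python3 - <<'E'
from h import *
p=shot('side');q=shot('top')
a=p['image'][110:270,220:420,::-1]; b=q['image'][60:260,200:400,::-1]
cv2.imwrite('pics/c1.png',np.vstack([cv2.resize(a,(375,300)),cv2.resize(b,(300,300))[:, :].copy() if 0 else cv2.resize(b,(375,300))]))
for r,n in((p,'side'),(q,'top')):
    P=cloud(r);M=(P[...,2]>100)&(P[...,2]<170)&(P[...,0]>400)&(P[...,0]<600)&(abs(P[...,1]+30)<60)
    Q=P[M]; print(n,M.sum(),Q.min(0).round() if M.sum() else '',Q.max(0).round() if M.sum() else '')
E
```

```text
t: 8.82
ee_pos: [434.4, -45.9, 324.9]
orientation: [0.319, -3.125, -0.0]
ft_force: [-0.5, -0.1, -0.7]
width: 33.7
t 8.82 pos [434.4 -45.9 324.9] yaw_y 101.67 z [-0.  0. -1.] q [-0.13  0.28  2.09 -0.    0.77 -1.91] F [-0.5 -0.1 -0.7] w 33.7
shift first (tool mm) [-77.8   0.9  32.9] turn deg [ 0.   -0.01 -0.33] | if turn first: [-77.8   0.5  32.9]
rows >= 1.3511769153042001 0.030467234662169183
side 552 [422. -74. 141.] [509. -14. 170.]
top 0
```

View pics/c1.png

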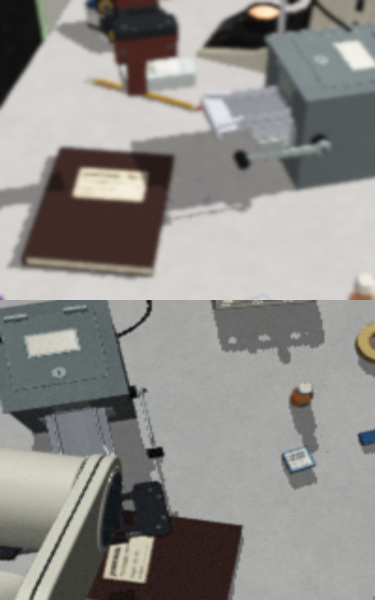

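```bash
python3 - <<'E'
from h import *
p=shot('side');P=cloud(p);im=p['image'].astype(int)
M=(P[...,2]>135)&(P[...,2]<170)&(P[...,0]>430)&(P[...,0]<540)&(abs(P[...,1]+30)<60)&(im.min(-1)>120)
Q=P[M];print(len(Q))
T=Q[Q[:,2]>154];print('z pct',np.percentile(Q[:,2],[2,50,90]).round(1),'top n',len(T),np.median(T,0).round(1))
r=cv2.minAreaRect(T[:,:2].astype(np.float32));print(r,cv2.boxPoints(r).round().tolist())
A=np.c_[T[:,:2],np.ones(len(T))];print(np.linalg.lstsq(A,T[:,2],rcond=None)[0])
E
```

```text
409
z pct [143.2 160.9 163.3] top n 294 [480.3 -45.7 162. ]
((475.5458984375, -39.738548278808594), (64.68470764160156, 42.259910583496094), 19.393747329711914) [[438.0, -31.0], [452.0, -70.0], [513.0, -49.0], [499.0, -9.0]]
[-3.39788318e-02  1.06754275e-01  1.82116329e+02]
```

```bash
python3 -m handwheel '[{"gripper":1,"tx":-0.039,"ty":0.0004,"tz":0.015,"rx":0,"ry":0,"rz":-0.3},{"gripper":1,"tx":-0.039,"ty":0,"tz":0.015,"rx":0,"ry":0,"rz":0},{"gripper":1,"tx":0,"ty":0,"tz":0,"rx":0,"ry":0,"rz":0},{"gripper":1,"tx":0,"ty":0,"tz":0,"rx":0,"ry":0,"rz":0}]'; python3 plan.py 510.4 -29.3 273 102
python3 - <<'E'
from h import *
p=shot('side');q=shot('top')
a=p['image'][110:230,290:450,::-1]; b=q['image'][80:260,200:360,::-1]
cv2.imwrite('pics/c2.png',np.hstack([cv2.resize(a,None,fx=3,fy=3),cv2.resize(b,(320,360))]))
E
```

```text
t: 9.48
ee_pos: [510.0, -30.0, 294.7]
orientation: [0.327, -3.123, -0.0]
ft_force: [0.9, 0.8, 0.0]
width: 34.0
t 9.47 pos [510.  -30.  294.7] yaw_y 101.94 z [-0.002  0.    -1.   ] q [-0.08  0.42  1.95 -0.    0.77 -1.86] F [0.9 0.8 0. ] w 34.0
shift first (tool mm) [-0.6  0.6 21.7] turn deg [ 0.03 -0.1  -0.06] | if turn first: [-0.5  0.6 21.7]
rows >= 0.34681388608631897 0.010808232304607293
```

View pics/c2.png

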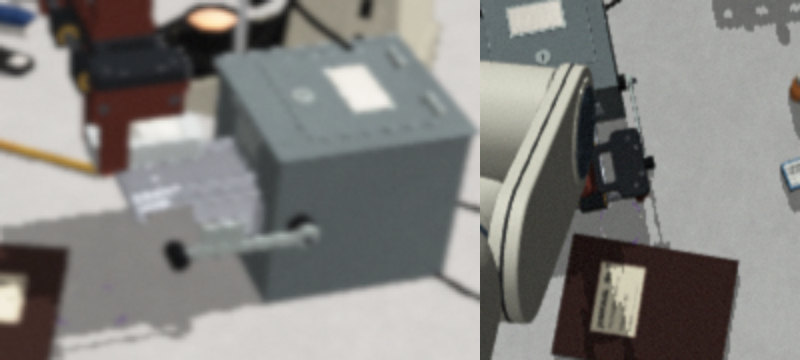

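```bash
python3 -m handwheel '[{"gripper":1,"tx":-0.0005,"ty":0.0006,"tz":0.012,"rx":0,"ry":0,"rz":0},{"gripper":1,"tx":0,"ty":0,"tz":0.008,"rx":0,"ry":0,"rz":0},{"gripper":1,"tx":0,"ty":0,"tz":0.003,"rx":0,"ry":0,"rz":0},{"gripper":1,"tx":0,"ty":0,"tz":0,"rx":0,"ry":0,"rz":0},{"gripper":1,"tx":0,"ty":0,"tz":0,"rx":0,"ry":0,"rz":0}]'; python3 plan.py 510.4 -29.3 271 102
python3 - <<'E'
from h import *
p=shot('side');q=shot('top')
a=p['image'][110:230,290:450,::-1]
cv2.imwrite('pics/c3.png',cv2.resize(a,None,fx=4,fy=4))
P=cloud(p);im=p['image'].astype(int)
c,s=np.cos(np.radians(12)),np.sin(np.radians(12))
B=np.stack([(P[...,0]-619)*c+(P[...,1]+6.4)*s,-(P[...,0]-619)*s+(P[...,1]+6.4)*c,P[...,2]],-1)
M=(B[...,2]>99)&(B[...,2]<112)&(B[...,0]>-110)&(B[...,0]<-15)&(abs(B[...,1])<30)
Q=B[M];print(len(Q),np.percentile(Q,[1,50,99],axis=0).round(1))
E
```

```text
t: 10.2
ee_pos: [511.3, -29.1, 272.1]
orientation: [-0.328, 3.124, -0.0]
ft_force: [-0.5, 1.5, -0.7]
width: 34.0
t 10.2 pos [511.3 -29.1 272.1] yaw_y 101.99 z [ 0. -0. -1.] q [-0.08  0.46  1.96 -0.    0.72 -1.86] F [-0.5  1.5 -0.7] w 34.0
shift first (tool mm) [ 0.9 -0.   1.1] turn deg [-0.    0.01 -0.01] | if turn first: [ 0.9 -0.   1.1]
rows >= 0.022374765327622826 0.0011305944606543798
265 [[-108.9  -28.2   99.4]
 [ -67.1  -13.9  108.6]
 [ -37.4   10.5  111.8]]
```

View pics/c3.png

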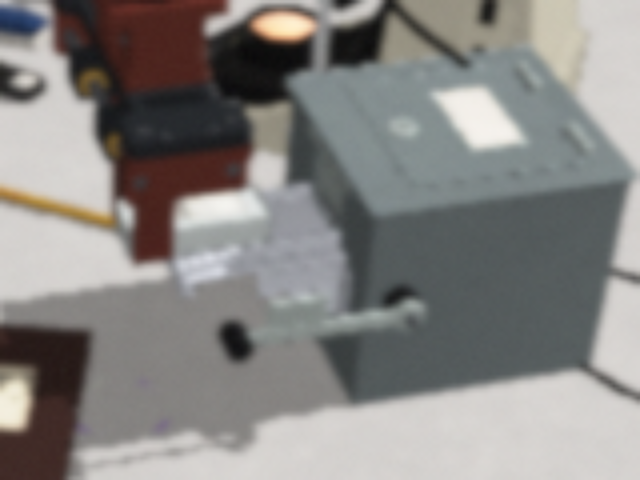

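```bash
python3 -m handwheel '[{"gripper":1,"tx":0,"ty":0,"tz":0.0018,"rx":0,"ry":0,"rz":0},{"gripper":1,"tx":0,"ty":0,"tz":0,"rx":0,"ry":0,"rz":0},{"gripper":0,"tx":0,"ty":0,"tz":0,"rx":0,"ry":0,"rz":0},{"gripper":0,"tx":0,"ty":0,"tz":0,"rx":0,"ry":0,"rz":0},{"gripper":0,"tx":0,"ty":0,"tz":0,"rx":0,"ry":0,"rz":0},{"gripper":0,"tx":0,"ty":0,"tz":0,"rx":0,"ry":0,"rz":0}]';  python3 plan.py
python3 -m handwheel '[{"gripper":0,"tx":0.02,"ty":0,"tz":0,"rx":0,"ry":0,"rz":0},{"gripper":0,"tx":0.045,"ty":0,"tz":0,"rx":0,"ry":0,"rz":0},{"gripper":1,"tx":0.03,"ty":0,"tz":0,"rx":0,"ry":0,"rz":0},{"gripper":1,"tx":0,"ty":0,"tz":0,"rx":0,"ry":0,"rz":0},{"gripper":1,"tx":0,"ty":0,"tz":0,"rx":0,"ry":-7.5,"rz":0},{"gripper":1,"tx":0,"ty":0,"tz":0,"rx":0,"ry":-7.5,"rz":0},{"gripper":1,"tx":0,"ty":0,"tz":0,"rx":0,"ry":0,"rz":0},{"gripper":1,"tx":0,"ty":0,"tz":0,"rx":0,"ry":0,"rz":0}]'
cat > st.py <<'E'
from h import *
from scipy.spatial.transform import Rotation as R
o=ctrl.get_obs();M=R.from_rotvec(o['orientation']).as_matrix();p=np.array(o['ee_pos'])
c,s=np.cos(np.radians(12)),np.sin(np.radians(12))
def box(w): return np.array([(w[0]-619)*c+(w[1]+6.4)*s,-(w[0]-619)*s+(w[1]+6.4)*c,w[2]])
if __name__=='__main__':
    print('tip in box frame',box(p+182*M[:,2]).round(1),'tcp',box(p).round(1),'z',M[:,2].round(3),'tilt',np.degrees(np.arccos(-M[2,2])).round(1),'w',o['width'].round(1),'F',np.round(o['ft_force'],1),'t',round(o['t'],2),'q',np.round(o['qpos'],2))
E
python3 st.py
python3 - <<'E'
from h import *
p=shot('side');q=shot('top')
a=p['image'][110:230,290:450,::-1];b=q['image'][80:260,200:360,::-1]
cv2.imwrite('pics/c4.png',np.hstack([cv2.resize(a,None,fx=3,fy=3),cv2.resize(b,(320,360))]))
E
```

```text
t: 11.05
ee_pos: [511.2, -29.1, 270.2]
orientation: [-0.328, 3.124, -0.0]
ft_force: [0.1, -0.2, -0.3]
width: 70.4
t 11.05 pos [511.2 -29.1 270.2] yaw_y 101.99 z [ 0. -0. -1.] q [-0.08  0.47  1.96 -0.    0.71 -1.86] F [ 0.1 -0.2 -0.3] w 70.4
t: 12.05
ee_pos: [419.1, -48.8, 270.3]
orientation: [-0.302, 2.867, 0.04]
ft_force: [0.4, 0.5, -1.0]
width: 31.4Traceback (most recent call last):
  File "st.py", line 7, in <module>
    print('tip in box frame',box(p+182*M[:,2]).round(1),'tcp',box(p).round(1),'z',M[:,2].round(3),'tilt',np.degrees(np.arccos(-M[2,2])).round(1),'w',o['width'].round(1),'F',np.round(o['ft_force'],1),'t',round(o['t'],2),'q',np.round(o['qpos'],2))
                                                                                                                                                     ^^^^^^^^^^^^^^^^
AttributeError: 'float' object has no attribute 'round'
```

View pics/c4.png

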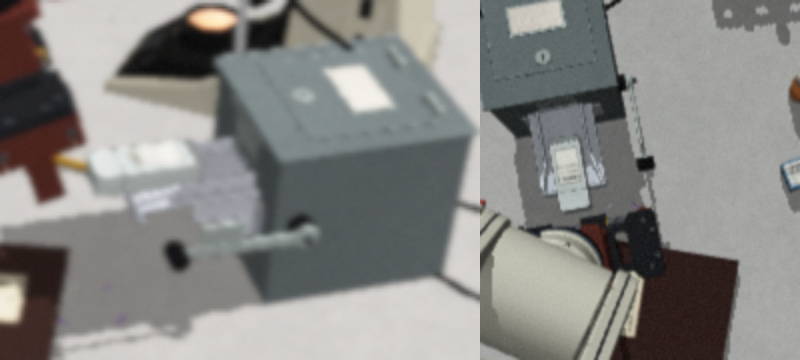

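```bash
sed -i "s/o\['width'\].round(1)/round(o['width'],1)/" st.py
python3 -m handwheel '[{"gripper":1,"tx":0,"ty":0,"tz":0.0025,"rx":0,"ry":0,"rz":0},{"gripper":1,"tx":0,"ty":0,"tz":0,"rx":0,"ry":0,"rz":0},{"gripper":1,"tx":0,"ty":0,"tz":0,"rx":0,"ry":0,"rz":0}]';python3 st.py
python3 - <<'E'
from h import *; from st import box
q=shot('top');P=cloud(q);c,s=np.cos(np.radians(12)),np.sin(np.radians(12))
B=np.stack([(P[...,0]-619)*c+(P[...,1]+6.4)*s,-(P[...,0]-619)*s+(P[...,1]+6.4)*c,P[...,2]],-1)
M=(B[...,2]>99)&(B[...,2]<114)&(B[...,0]>-130)&(B[...,0]<-15)&(abs(B[...,1])<30)
print(cv2.minAreaRect(B[M][:,:2].astype(np.float32)),np.median(B[M][:,2]),B[M].mean(0))
E
```

```text
t: 12.52
ee_pos: [418.9, -48.7, 267.7]
orientation: [-0.301, 2.866, 0.04]
ft_force: [-0.8, -0.8, -0.2]
width: 0.3
tip in box frame [-157.5    0.3   91.9] tcp [-204.5    0.3  267.7] z [ 0.253  0.054 -0.966] tilt 15.0 w 0.3 F [-0.8 -0.8 -0.2] t 12.53 q [-0.17  0.35  2.22  0.29  0.34 -2.22]
((-80.93095397949219, 0.057170867919921875), (34.54694747924805, 83.71360778808594), 89.43113708496094) 106.19081672168261 [-81.39800404  -0.39487642 106.05214469]
```

```bash
python3 -m handwheel '[{"gripper":1,"tx":-0.0193,"ty":0,"tz":0.0052,"rx":0,"ry":0,"rz":0},{"gripper":1,"tx":-0.0097,"ty":0,"tz":0.0026,"rx":0,"ry":0,"rz":0},{"gripper":1,"tx":-0.0097,"ty":0,"tz":0.0026,"rx":0,"ry":0,"rz":0},{"gripper":1,"tx":-0.0097,"ty":0,"tz":0.0026,"rx":0,"ry":0,"rz":0},{"gripper":1,"tx":-0.0097,"ty":0,"tz":0.0026,"rx":0,"ry":0,"rz":0},{"gripper":1,"tx":-0.0097,"ty":0,"tz":0.0026,"rx":0,"ry":0,"rz":0},{"gripper":1,"tx":-0.0097,"ty":0,"tz":0.0026,"rx":0,"ry":0,"rz":0},{"gripper":1,"tx":-0.0097,"ty":0,"tz":0.0026,"rx":0,"ry":0,"rz":0}]'; python3 st.py
python3 - <<'E'
from h import *
p=shot('side');q=shot('top')
a=p['image'][110:230,290:450,::-1];b=q['image'][80:260,200:360,::-1]
cv2.imwrite('pics/c5.png',np.hstack([cv2.resize(a,None,fx=3,fy=3),cv2.resize(b,(320,360))]))
E
```

```text
t: 13.58
ee_pos: [507.8, -29.8, 267.7]
orientation: [-0.301, 2.865, 0.04]
ft_force: [-2.0, 0.3, 0.4]
width: 0.5
tip in box frame [-66.6   0.2  91.9] tcp [-1.137e+02  2.000e-01  2.677e+02] z [ 0.253  0.054 -0.966] tilt 15.0 w 0.5 F [-2.   0.3  0.4] t 13.57 q [-0.1   0.44  2.04  0.2   0.42 -2.05]
```

View pics/c5.png

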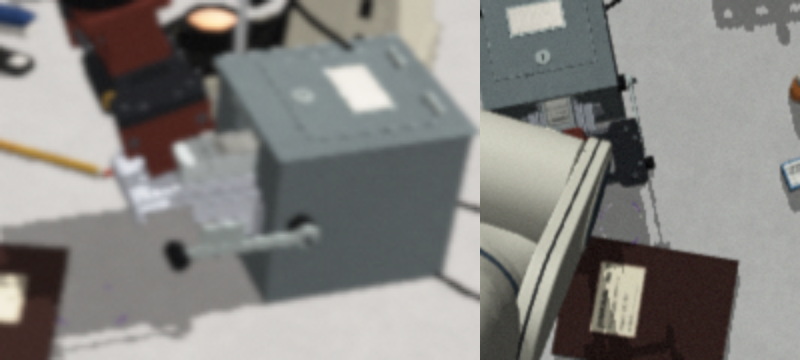

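```bash
python3 -m handwheel '[{"gripper":1,"tx":-0.0077,"ty":0,"tz":0.0021,"rx":0,"ry":0,"rz":0},{"gripper":1,"tx":-0.0077,"ty":0,"tz":0.0021,"rx":0,"ry":0,"rz":0},{"gripper":1,"tx":-0.0077,"ty":0,"tz":0.0021,"rx":0,"ry":0,"rz":0},{"gripper":1,"tx":-0.0077,"ty":0,"tz":0.0021,"rx":0,"ry":0,"rz":0},{"gripper":1,"tx":-0.0077,"ty":0,"tz":0.0021,"rx":0,"ry":0,"rz":0},{"gripper":1,"tx":-0.0077,"ty":0,"tz":0.0021,"rx":0,"ry":0,"rz":0},{"gripper":1,"tx":-0.0077,"ty":0,"tz":0.0021,"rx":0,"ry":0,"rz":0},{"gripper":1,"tx":0,"ty":0,"tz":0,"rx":0,"ry":0,"rz":0}]'; python3 st.py
python3 - <<'E'
from h import *
p=shot('side');q=shot('top')
a=p['image'][110:230,290:450,::-1];b=q['image'][80:260,200:360,::-1]
cv2.imwrite('pics/c6.png',np.hstack([cv2.resize(a,None,fx=3,fy=3),cv2.resize(b,(320,360))]))
E
```

```text
t: 14.68
ee_pos: [562.5, -18.2, 267.5]
orientation: [-0.301, 2.865, 0.039]
ft_force: [-1.1, -0.6, -0.0]
width: 0.4
tip in box frame [-10.6   0.2  91.7] tcp [-5.780e+01  2.000e-01  2.675e+02] z [ 0.254  0.054 -0.966] tilt 15.0 w 0.4 F [-1.1 -0.6 -0. ] t 14.68 q [-0.07  0.5   1.92  0.16  0.47 -1.98]
```

View pics/c6.png

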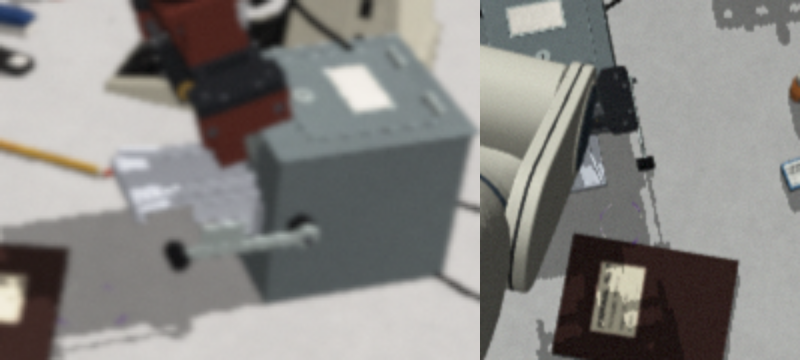

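```bash
python3 -m handwheel '[{"gripper":1,"tx":-0.0029,"ty":0,"tz":0.0008,"rx":0,"ry":0,"rz":0},{"gripper":1,"tx":-0.0019,"ty":0,"tz":0.0005,"rx":0,"ry":0,"rz":0},{"gripper":1,"tx":0,"ty":0,"tz":0,"rx":0,"ry":0,"rz":0}]'; python3 st.py

```

```text
t: 15.15
ee_pos: [566.8, -17.3, 267.5]
orientation: [-0.301, 2.865, 0.04]
ft_force: [0.1, -0.3, -0.1]
width: 0.6
tip in box frame [-6.2  0.2 91.7] tcp [-5.330e+01  2.000e-01  2.675e+02] z [ 0.253  0.054 -0.966] tilt 15.0 w 0.6 F [ 0.1 -0.3 -0.1] t 15.15 q [-0.07  0.5   1.91  0.15  0.48 -1.98]
```

Force is near zero. Back off and look.

```bash
python3 -m handwheel '[{"gripper":1,"tx":0.0193,"ty":0,"tz":-0.0052,"rx":0,"ry":0,"rz":0},{"gripper":1,"tx":0.0386,"ty":0,"tz":-0.0104,"rx":0,"ry":0,"rz":0},{"gripper":1,"tx":0.0483,"ty":0,"tz":-0.013,"rx":0,"ry":0,"rz":0},{"gripper":1,"tx":0.0386,"ty":0,"tz":-0.0104,"rx":0,"ry":0,"rz":0},{"gripper":1,"tx":0.0193,"ty":0,"tz":-0.0052,"rx":0,"ry":7.5,"rz":0},{"gripper":1,"tx":0,"ty":0,"tz":0,"rx":0,"ry":7.5,"rz":0},{"gripper":1,"tx":0,"ty":0,"tz":0,"rx":0,"ry":0,"rz":0}]'; python3 st.py
python3 - <<'E'
from h import *
p=shot('side');q=shot('top')
a=p['image'][110:230,290:450,::-1];b=q['image'][50:210,180:340,::-1]
cv2.imwrite('pics/c7.png',np.hstack([cv2.resize(a,None,fx=3,fy=3),cv2.resize(b,(320,360))]))
cv2.imwrite('pics/c8.png',cv2.resize(p['image'][130:190,320:400,::-1],None,fx=8,fy=8,interpolation=2))
E
```

```text
t: 16.02
ee_pos: [401.1, -52.6, 267.9]
orientation: [-0.329, 3.122, -0.0]
ft_force: [0.1, 1.0, -0.6]
width: 0.4
tip in box frame [-222.3    0.    85.9] tcp [-2.227e+02  1.000e-01  2.679e+02] z [ 0.002  0.    -1.   ] tilt 0.1 w 0.4 F [ 0.1  1.  -0.6] t 16.02 q [-0.16  0.36  2.19  0.    0.59 -1.94]
```

View pics/c7.png

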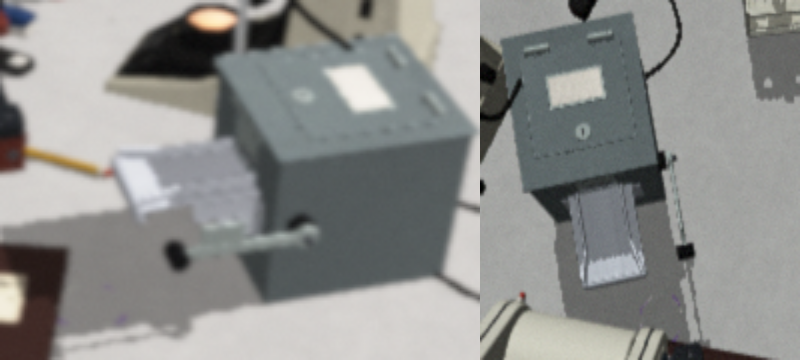

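View pics/c8.png

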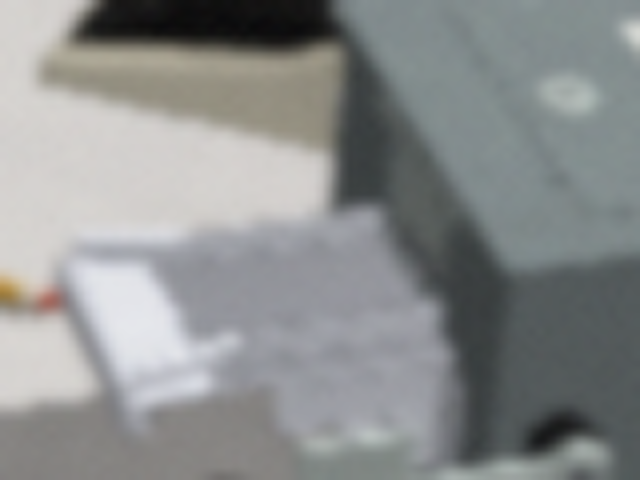

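```bash
python3 - <<'E'
from h import *; from st import box
p=shot('side','side1.png'); a=cv2.imread('pics/side0.png').astype(int);b=p['image'][:,:,::-1].astype(int)
d=np.abs(a-b).max(-1)[140:185,355:385]; print('diff max/mean',d.max(),d.mean())
d2=np.abs(a-b).max(-1)[60:300,250:600]; ys,xs=np.where(d2>50); print(len(xs))
q=shot('top','top1.png'); a=cv2.imread('pics/top0.png').astype(int);b=q['image'][:,:,::-1].astype(int)
d=np.abs(a-b).max(-1); print('top opening',d[120:145,220:262].max(),d[120:145,220:262].mean())
P=cloud(p)
for v in range(150,182,3): print(v,[tuple(box(P[v,u]).round(0).astype(int)) for u in(366,369,372,375)])
E
```

```text
diff max/mean 9 4.557777777777778
2977
top opening 19 7.592380952380952
150 [(np.int64(2), np.int64(40), np.int64(101)), (np.int64(2), np.int64(20), np.int64(114)), (np.int64(0), np.int64(-2), np.int64(128)), (np.int64(-1), np.int64(-22), np.int64(141))]
153 [(np.int64(3), np.int64(39), np.int64(93)), (np.int64(5), np.int64(25), np.int64(102)), (np.int64(7), np.int64(13), np.int64(110)), (np.int64(0), np.int64(-22), np.int64(133))]
156 [(np.int64(-2), np.int64(25), np.int64(95)), (np.int64(4), np.int64(23), np.int64(95)), (np.int64(6), np.int64(10), np.int64(103)), (np.int64(7), np.int64(-6), np.int64(113))]
159 [(np.int64(-2), np.int64(26), np.int64(86)), (np.int64(5), np.int64(22), np.int64(87)), (np.int64(7), np.int64(9), np.int64(96)), (np.int64(6), np.int64(-12), np.int64(109))]
162 [(np.int64(-6), np.int64(14), np.int64(86)), (np.int64(0), np.int64(10), np.int64(87)), (np.int64(5), np.int64(3), np.int64(92)), (np.int64(6), np.int64(-13), np.int64(102))]
165 [(np.int64(-10), np.int64(0), np.int64(87)), (np.int64(-3), np.int64(0), np.int64(86)), (np.int64(3), np.int64(-3), np.int
[... 282 characters left out ...]
(92)), (np.int64(-13), np.int64(-28), np.int64(90)), (np.int64(-5), np.int64(-26), np.int64(88)), (np.int64(2), np.int64(-26), np.int64(87))]
174 [(np.int64(-21), np.int64(-31), np.int64(86)), (np.int64(-16), np.int64(-36), np.int64(88)), (np.int64(-9), np.int64(-37), np.int64(88)), (np.int64(-1), np.int64(-36), np.int64(86))]
177 [(np.int64(-21), np.int64(-34), np.int64(80)), (np.int64(-13), np.int64(-33), np.int64(77)), (np.int64(-7), np.int64(-35), np.int64(78)), (np.int64(2), np.int64(-32), np.int64(74))]
180 [(np.int64(-20), np.int64(-33), np.int64(70)), (np.int64(-12), np.int64(-30), np.int64(66)), (np.int64(-6), np.int64(-34), np.int64(68)), (np.int64(1), np.int64(-34), np.int64(67))]
```

```bash
python3 - <<'E'
from h import *; from st import box
# predict knob centre projections and compare with dark blobs
c,s=np.cos(np.radians(12)),np.sin(np.radians(12))
def w(b): return np.array([619+b[0]*c-b[1]*s,-6.4+b[0]*s+b[1]*c,b[2]])
for n,win in(('side',(345,385,175,210)),('top',(268,298,145,175))):
    p=shot(n); u0,u1,v0,v1=win
    im=p['image'][v0:v1,u0:u1].astype(int).max(-1)
    m=(im<60).astype(np.uint8); k,l,st_,ce=cv2.connectedComponentsWithStats(m)
    for i in range(1,k):
        if st_[i,4]>8: print(n,st_[i],ce[i]+[u0,v0])
    for y in(-83,-85,-87,-89): print(y,np.round(px(p,w((-80,y,75))),1))
    Q=[px(p,w((-80+8*np.cos(t),-85.5+dy,75+8*np.sin(t)))) for t in np.linspace(0,6.28,40) for dy in(-10,10)]
    print('pred bbox',np.min(Q,0).round(1),np.max(Q,0).round(1))
E
```

```text
side [ 0 16  8  9 48] [348.39583333 194.9375    ]
-83 [347.5 195.3]
-85 [347.8 195.9]
-87 [348.1 196.4]
-89 [348.4 197. ]
pred bbox [343.  190.3] [352.8 201.8]
top [10 13  9  8 51] [282.25490196 161.41176471]
-83 [281.7 161.8]
-85 [282.6 161.7]
-87 [283.4 161.5]
-89 [284.3 161.3]
pred bbox [277.8 157.4] [287.7 165.8]
```

```bash
python3 -m handwheel '[{"gripper":0.5,"tx":0,"ty":0,"tz":-0.045,"rx":0,"ry":0,"rz":0},{"gripper":0.5,"tx":0,"ty":0,"tz":-0.045,"rx":0,"ry":0,"rz":0},{"gripper":0.5,"tx":-0.0476,"ty":-0.0281,"tz":0,"rx":0,"ry":0,"rz":0},{"gripper":0.5,"tx":-0.0476,"ty":-0.0281,"tz":0,"rx":0,"ry":0,"rz":0},{"gripper":0.5,"tx":-0.0476,"ty":-0.0281,"tz":0,"rx":0,"ry":0,"rz":0},{"gripper":0.5,"tx":0,"ty":0,"tz":0.04,"rx":0,"ry":0,"rz":0},{"gripper":0.5,"tx":0,"ty":0,"tz":0,"rx":0,"ry":0,"rz":0},{"gripper":0.5,"tx":0,"ty":0,"tz":0,"rx":0,"ry":0,"rz":0}]'; python3 st.py; python3 plan.py
```

```text
t: 17.32
ee_pos: [557.3, -105.3, 318.2]
orientation: [0.328, -3.124, -0.001]
ft_force: [-0.9, 0.7, -0.8]
width: 43.8
tip in box frame [-80.9 -83.8 136.2] tcp [-80.9 -83.9 318.2] z [-0.  0. -1.] tilt 0.0 w 43.8 F [-0.9  0.7 -0.8] t 17.32 q [-0.21  0.45  1.82  0.    0.87 -1.99]
t 17.32 pos [ 557.3 -105.3  318.2] yaw_y 102.0 z [-0.  0. -1.] q [-0.21  0.45  1.82  0.    0.87 -1.99] F [-0.9  0.7 -0.8] w 43.8
```

```bash
python3 -m handwheel '[{"gripper":0.5,"tx":-0.001,"ty":-0.0004,"tz":0.03,"rx":0,"ry":0,"rz":0},{"gripper":0.5,"tx":0,"ty":0,"tz":0.025,"rx":0,"ry":0,"rz":0},{"gripper":0.5,"tx":0,"ty":0,"tz":0.015,"rx":0,"ry":0,"rz":0},{"gripper":0.5,"tx":0,"ty":0,"tz":0.006,"rx":0,"ry":0,"rz":0},{"gripper":0.5,"tx":0,"ty":0,"tz":0,"rx":0,"ry":0,"rz":0}]'; python3 st.py
python3 - <<'E'
from h import *
p=shot('side');q=shot('top')
a=p['image'][110:230,290:450,::-1];b=q['image'][80:260,200:360,::-1]
cv2.imwrite('pics/c9.png',np.hstack([cv2.resize(a,None,fx=3,fy=3),cv2.resize(b,(320,360))]))
E
```

```text
t: 17.95
ee_pos: [558.9, -105.6, 242.2]
orientation: [-0.328, 3.124, -0.0]
ft_force: [-0.1, 0.2, -0.1]
width: 43.6
tip in box frame [-79.3 -84.6  60.2] tcp [-79.4 -84.5 242.2] z [ 0.001 -0.    -1.   ] tilt 0.0 w 43.6 F [-0.1  0.2 -0.1] t 17.95 q [-0.21  0.58  1.84  0.    0.72 -1.99]
```

View pics/c9.png

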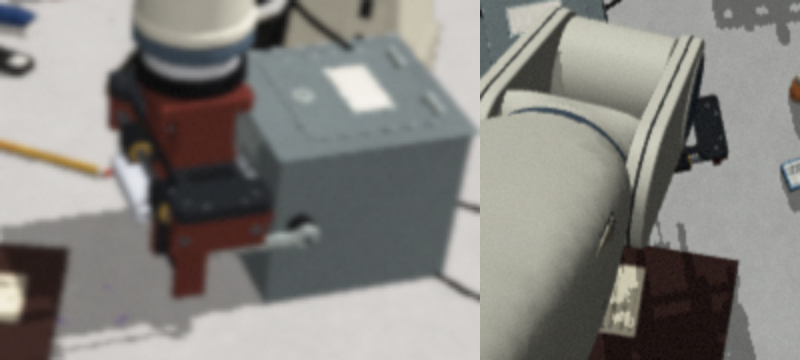

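Fingers straddle the knob with no contact force. Close on it.

```bash
python3 -m handwheel '[{"gripper":0.7,"tx":0,"ty":0,"tz":0,"rx":0,"ry":0,"rz":0},{"gripper":0.74,"tx":0,"ty":0,"tz":0,"rx":0,"ry":0,"rz":0},{"gripper":0.74,"tx":0,"ty":0,"tz":0,"rx":0,"ry":0,"rz":0}]'; python3 st.py
python3 -m handwheel '[{"gripper":0.85,"tx":0,"ty":0,"tz":0,"rx":0,"ry":0,"rz":0},{"gripper":0.85,"tx":0,"ty":0,"tz":0,"rx":0,"ry":0,"rz":0},{"gripper":0.85,"tx":0,"ty":0,"tz":0,"rx":0,"ry":0,"rz":0}]'; python3 st.py
```

```text
t: 18.42
ee_pos: [558.8, -105.6, 241.9]
orientation: [-0.328, 3.124, -0.0]
ft_force: [0.0, -0.3, -0.0]
width: 23.1
tip in box frame [-79.5 -84.5  59.9] tcp [-79.5 -84.5 241.9] z [ 0. -0. -1.] tilt 0.0 w 23.1 F [ 0.  -0.3 -0. ] t 18.43 q [-0.21  0.58  1.84 -0.    0.72 -1.99]
t: 18.8
ee_pos: [558.8, -105.7, 241.7]
orientation: [-0.328, 3.124, -0.0]
ft_force: [0.3, -1.0, 0.6]
width: 19.7
tip in box frame [-79.5 -84.6  59.7] tcp [-79.5 -84.6 241.7] z [ 0. -0. -1.] tilt 0.0 w 19.7 F [ 0.3 -1.   0.6] t 18.8 q [-0.21  0.58  1.84 -0.    0.72 -1.99]
```

```bash
python3 -m handwheel '[{"gripper":0.85,"tx":-0.0015,"ty":0,"tz":-0.0174,"rx":0,"ry":0,"rz":0},{"gripper":0.85,"tx":-0.0045,"ty":0,"tz":-0.0168,"rx":0,"ry":0,"rz":0},{"gripper":0.85,"tx":0,"ty":0,"tz":0,"rx":0,"ry":0,"rz":0}]'; python3 st.py
python3 - <<'E'
from h import *
p=shot('side')
cv2.imwrite('pics/d1.png',cv2.resize(p['image'][80:230,290:450,::-1],None,fx=4,fy=4))
E
```

```text
t: 19.18
ee_pos: [564.9, -104.2, 277.7]
orientation: [-0.328, 3.123, -0.001]
ft_force: [-0.9, -0.8, 0.6]
width: 19.5
tip in box frame [-73.  -84.5  95.7] tcp [-73.2 -84.4 277.7] z [ 0.001 -0.    -1.   ] tilt 0.1 w 19.5 F [-0.9 -0.8  0.6] t 19.18 q [-0.2   0.52  1.82 -0.    0.79 -1.98]
```

View pics/d1.png

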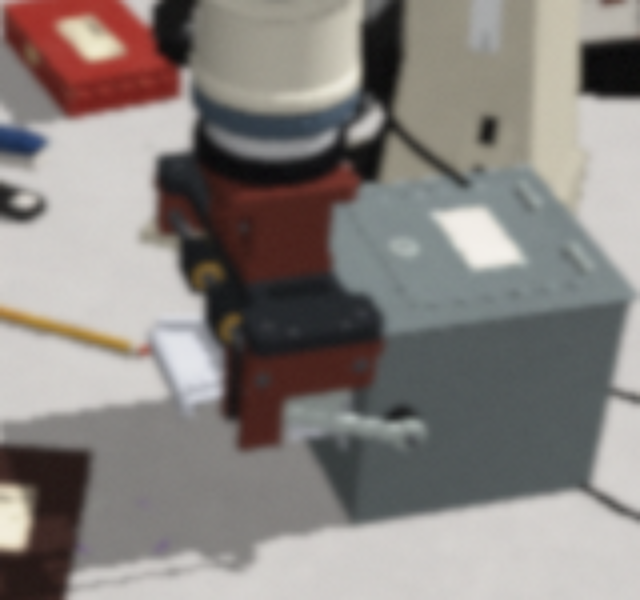

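The bar is now sloping up from its pivot at (405,430) to the fingers, so the flag follows. I continue along the arc.

```bash
python3 -m handwheel '[{"gripper":0.85,"tx":-0.0074,"ty":0,"tz":-0.0158,"rx":0,"ry":0,"rz":0},{"gripper":0.85,"tx":-0.01,"ty":0,"tz":-0.0143,"rx":0,"ry":0,"rz":0},{"gripper":0.85,"tx":-0.0123,"ty":0,"tz":-0.0123,"rx":0,"ry":0,"rz":0},{"gripper":0.85,"tx":-0.0143,"ty":0,"tz":-0.01,"rx":0,"ry":0,"rz":0},{"gripper":0.85,"tx":0,"ty":0,"tz":0,"rx":0,"ry":0,"rz":0}]'; python3 st.py
python3 -m handwheel '[{"gripper":0.85,"tx":-0.0158,"ty":0,"tz":-0.0074,"rx":0,"ry":0,"rz":0},{"gripper":0.85,"tx":-0.0168,"ty":0,"tz":-0.0045,"rx":0,"ry":0,"rz":0},{"gripper":0.85,"tx":0,"ty":0,"tz":0,"rx":0,"ry":0,"rz":0}]'; python3 st.py
python3 - <<'E'
from h import *
p=shot('side')
cv2.imwrite('pics/d2.png',cv2.resize(p['image'][60:210,310:470,::-1],None,fx=4,fy=4))
E
```

```text
t: 19.85
ee_pos: [608.8, -94.8, 329.4]
orientation: [-0.329, 3.123, -0.0]
ft_force: [-2.1, -1.1, 5.5]
width: 19.6
tip in box frame [-28.  -84.4 147.4] tcp [-28.3 -84.4 329.4] z [ 0.002 -0.    -1.   ] tilt 0.1 w 19.6 F [-2.1 -1.1  5.5] t 19.85 q [-0.17  0.5   1.7   0.    0.94 -1.95]
t: 20.23
ee_pos: [640.1, -88.1, 340.6]
orientation: [-0.329, 3.123, 0.0]
ft_force: [-1.0, -0.6, 4.8]
width: 19.5
tip in box frame [  3.9 -84.3 158.6] tcp [  3.7 -84.3 340.6] z [ 0.001  0.    -1.   ] tilt 0.1 w 19.5 F [-1.  -0.6  4.8] t 20.23 q [-0.16  0.53  1.63  0.    0.99 -1.94]
```

View pics/d2.png

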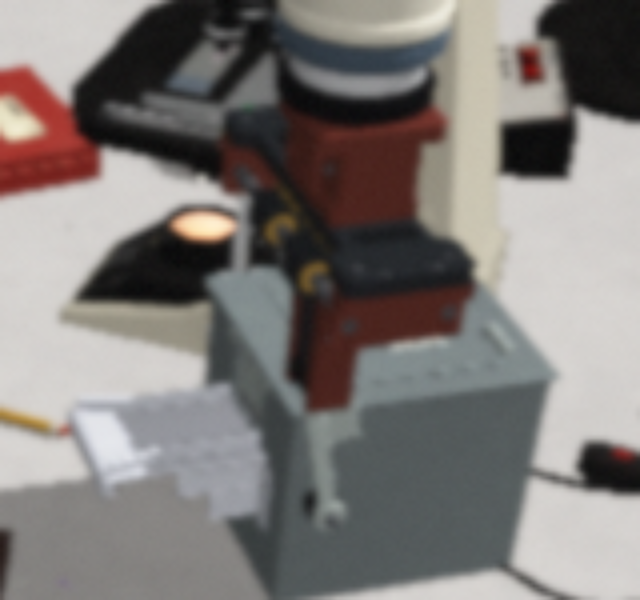

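```bash
python3 -m handwheel '[{"gripper":0.85,"tx":-0.012,"ty":0,"tz":-0.0015,"rx":0,"ry":0,"rz":0},{"gripper":0.85,"tx":-0.009,"ty":0,"tz":0,"rx":0,"ry":0,"rz":0},{"gripper":0.85,"tx":0,"ty":0,"tz":0,"rx":0,"ry":0,"rz":0}]'; python3 st.py
python3 -m handwheel '[{"gripper":0.85,"tx":-0.003,"ty":0,"tz":0,"rx":0,"ry":0,"rz":0},{"gripper":0.85,"tx":0,"ty":0,"tz":0,"rx":0,"ry":0,"rz":0}]'; python3 st.py
```

```text
t: 20.65
ee_pos: [660.4, -83.8, 342.0]
orientation: [-0.328, 3.123, 0.0]
ft_force: [-1.1, 1.4, 6.2]
width: 19.3
tip in box frame [ 24.6 -84.3 160. ] tcp [ 24.4 -84.3 342. ] z [ 0.001  0.    -1.   ] tilt 0.1 w 19.3 F [-1.1  1.4  6.2] t 20.65 q [-0.14  0.55  1.58  0.    1.01 -1.92]
t: 20.9
ee_pos: [663.0, -83.3, 342.0]
orientation: [-0.328, 3.124, 0.0]
ft_force: [-2.0, 0.3, 5.7]
width: 19.4
tip in box frame [ 27.1 -84.3 160. ] tcp [ 27.  -84.3 342. ] z [ 0.001  0.    -1.   ] tilt 0.0 w 19.4 F [-2.   0.3  5.7] t 20.9 q [-0.14  0.55  1.57  0.    1.02 -1.92]
```

```bash
for i in 1 2; do python3 -m handwheel '[{"gripper":0.85,"tx":-0.0015,"ty":0,"tz":0,"rx":0,"ry":0,"rz":0},{"gripper":0.85,"tx":0,"ty":0,"tz":0,"rx":0,"ry":0,"rz":0}]' >/dev/null; python3 st.py|cut -c1-170;done
```

```text
tip in box frame [ 28.4 -84.3 159.9] tcp [ 28.3 -84.4 341.9] z [ 0.  0. -1.] tilt 0.0 w 19.5 F [-2.4  1.2  5.6] t 21.15 q [-0.14  0.56  1.57  0.    1.02 -1.92]
tip in box frame [ 29.8 -84.3 159.8] tcp [ 29.8 -84.3 341.8] z [-0.  0. -1.] tilt 0.0 w 19.5 F [-2.6  1.9  5.3] t 21.4 q [-0.14  0.56  1.56  0.    1.02 -1.92]
```

```bash
python3 -m handwheel '[{"gripper":0.85,"tx":-0.0015,"ty":0,"tz":0,"rx":0,"ry":0,"rz":0},{"gripper":0.85,"tx":0,"ty":0,"tz":0,"rx":0,"ry":0,"rz":0}]'; python3 st.py|cut -c1-170
```

```text
t: 21.65
ee_pos: [667.3, -82.4, 341.7]
orientation: [0.328, -3.124, -0.0]
ft_force: [-2.6, 1.0, 4.6]
width: 19.5
tip in box frame [ 31.4 -84.3 159.7] tcp [ 31.4 -84.4 341.7] z [-0.  0. -1.] tilt 0.0 w 19.5 F [-2.6  1.   4.6] t 21.65 q [-0.14  0.56  1.56  0.    1.02 -1.92]
```

```bash
python3 -m handwheel '[{"gripper":0.85,"tx":-0.0015,"ty":0,"tz":0.0002,"rx":0,"ry":0,"rz":0},{"gripper":0.85,"tx":0,"ty":0,"tz":0,"rx":0,"ry":0,"rz":0}]'|grep force; python3 -m handwheel '[{"gripper":0.85,"tx":-0.0015,"ty":0,"tz":0.0002,"rx":0,"ry":0,"rz":0},{"gripper":0.85,"tx":0,"ty":0,"tz":0,"rx":0,"ry":0,"rz":0}]'|grep force; python3 st.py|cut -c1-170
python3 - <<'E'
from h import *
p=shot('side')
cv2.imwrite('pics/d3.png',cv2.resize(p['image'][60:210,310:470,::-1],None,fx=4,fy=4))
E
```

```text
ft_force: [-3.0, 1.8, 5.3]
ft_force: [-2.6, 2.0, 4.9]
tip in box frame [ 34.7 -84.3 159.4] tcp [ 34.6 -84.4 341.4] z [ 0.  0. -1.] tilt 0.0 w 19.5 F [-2.6  2.   4.9] t 22.15 q [-0.14  0.57  1.55  0.    1.02 -1.92]
```

View pics/d3.png

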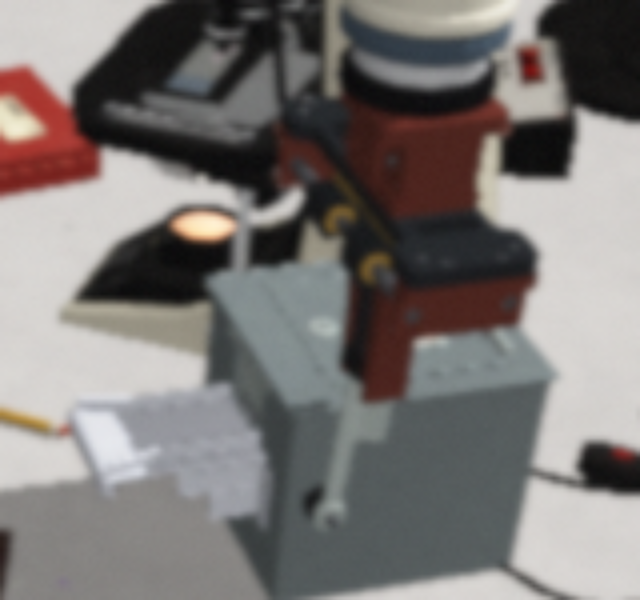

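```bash
python3 -m handwheel '[{"gripper":0.5,"tx":0,"ty":0,"tz":0,"rx":0,"ry":0,"rz":0},{"gripper":0.5,"tx":0,"ty":0,"tz":0,"rx":0,"ry":0,"rz":0},{"gripper":0.5,"tx":0,"ty":0,"tz":-0.02,"rx":0,"ry":0,"rz":0},{"gripper":0.5,"tx":0,"ty":0,"tz":-0.05,"rx":0,"ry":0,"rz":0},{"gripper":1,"tx":0.04,"ty":0,"tz":0,"rx":0,"ry":0,"rz":0},{"gripper":1,"tx":0.05,"ty":0,"tz":0,"rx":0,"ry":0,"rz":0},{"gripper":1,"tx":0.05,"ty":0,"tz":0,"rx":0,"ry":0,"rz":0},{"gripper":1,"tx":0,"ty":0,"tz":0,"rx":0,"ry":0,"rz":0}]'; python3 st.py|cut -c1-170
python3 - <<'E'
from h import *; from st import box
p=shot('side');q=shot('top')
cv2.imwrite('pics/d4.png',cv2.resize(p['image'][100:210,340:460,::-1],None,fx=5,fy=5,interpolation=2))
c,s=np.cos(np.radians(12)),np.sin(np.radians(12))
def w(b): return np.array([619+b[0]*c-b[1]*s,-6.4+b[0]*s+b[1]*c,b[2]])
for n,r in(('side',p),('top',q)):
    for th in(1.45,1.5,1.57,1.62,1.66): print(n,th,np.round(px(r,w((20-100*np.cos(th),-84.4,75+100*np.sin(th)))),1))
    P=cloud(r); u,v=[int(round(t)) for t in px(r,w((29,-84.4,175)))]
    sub=r['image'][v-12:v+13,u-12:u+13].astype(int).max(-1); m=(sub<60).astype(np.uint8)
    k,l,st_,ce=cv2.connectedComponentsWithStats(m)
    for i in range(1,k):
        if st_[i,4]>8: print(n,'blob',st_[i],(ce[i]+[u-12,v-12]).round(1))
    B=np.stack([(P[...,0]-619)*c+(P[...,1]+6.4)*s,-(P[...,0]-619)*s+(P[...,1]+6.4)*c,P[...,2]],-1)
    M=(B[...,2]>150)&(B[...,2]<200)&(abs(B[...,1]+85)<18)&(abs(B[...,0]-25)<30)
    if M.sum(): print(n,'knob pts',M.sum(),B[M].mean(0).round(1),np.percentile(B[M],[5,95],axis=0).round(1).tolist())
E
```

```text
t: 23.2
ee_pos: [530.9, -111.4, 412.5]
orientation: [0.326, -3.124, 0.0]
ft_force: [1.1, -0.3, 0.3]
width: 7.6
tip in box frame [-108.   -84.4  230.5] tcp [-108.   -84.4  412.5] z [-0. -0. -1.] tilt 0.0 w 7.6 F [ 1.1 -0.3  0.3] t 23.2 q [-0.23  0.29  1.81 -0.    1.04 -2.01]
side 1.45 [390.6 152. ]
side 1.5 [392.9 151.5]
side 1.57 [396. 151.]
side 1.62 [398.3 150.7]
side 1.66 [400.  150.6]
side blob [ 8  8  8  9 54] [399.5 150. ]
side knob pts 138 [ 29.4 -87.4 169.5] [[21.0, -95.5, 151.1], [45.0, -78.9, 184.8]]
top 1.45 [271.  110.9]
top 1.5 [270.5 108.5]
top 1.57 [269.9 105.3]
top 1.62 [269.5 103. ]
top 1.66 [269.1 101.3]
```

View pics/d4.png

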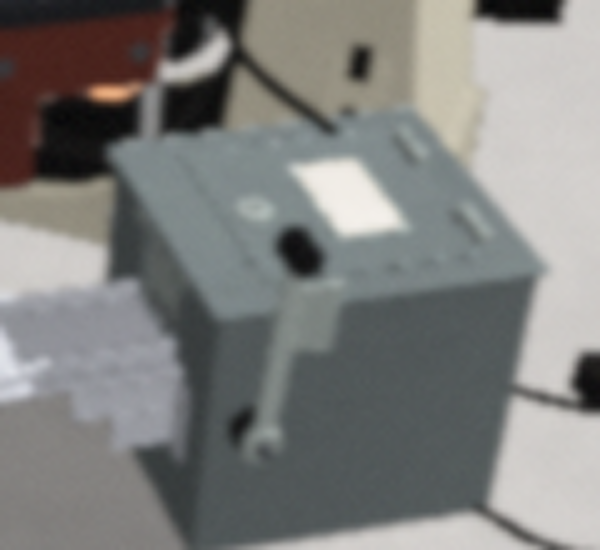

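```bash
python3 -m handwheel '[{"gripper":1,"tx":0,"ty":0,"tz":0.035,"rx":0,"ry":0,"rz":0},{"gripper":1,"tx":0,"ty":0,"tz":0.03,"rx":0,"ry":0,"rz":0},{"gripper":1,"tx":-0.045,"ty":0,"tz":0,"rx":0,"ry":0,"rz":0},{"gripper":1,"tx":-0.045,"ty":0,"tz":0,"rx":0,"ry":0,"rz":0},{"gripper":1,"tx":-0.017,"ty":0,"tz":0,"rx":0,"ry":0,"rz":0},{"gripper":1,"tx":0,"ty":0,"tz":0,"rx":0,"ry":0,"rz":0}]'|grep force; python3 st.py|cut -c1-150
python3 -m handwheel '[{"gripper":1,"tx":-0.006,"ty":0,"tz":0,"rx":0,"ry":0,"rz":0},{"gripper":1,"tx":-0.003,"ty":0,"tz":0,"rx":0,"ry":0,"rz":0},{"gripper":1,"tx":0,"ty":0,"tz":0,"rx":0,"ry":0,"rz":0}]'|grep force; python3 st.py|cut -c1-150
```

```text
ft_force: [0.6, -0.1, 0.1]
tip in box frame [  4.  -84.4 164.2] tcp [  3.7 -84.3 346.2] z [ 0.001 -0.    -1.   ] tilt 0.1 w 0.5 F [ 0.6 -0.1  0.1] t 24.05 q [-0.16  0.52  1.62  
ft_force: [-2.5, -0.1, 0.3]
tip in box frame [  9.8 -84.5 164.3] tcp [ 10.  -84.5 346.3] z [-0.001  0.    -1.   ] tilt 0.1 w 0.1 F [-2.5 -0.1  0.3] t 24.43 q [-0.15  0.53  1.61 -
```

```bash
python3 -m handwheel '[{"gripper":1,"tx":-0.001,"ty":0,"tz":0,"rx":0,"ry":0,"rz":0},{"gripper":1,"tx":0,"ty":0,"tz":0,"rx":0,"ry":0,"rz":0}]'|grep force; python3 st.py|cut -c1-150
```

```text
ft_force: [-5.8, -1.4, 2.7]
tip in box frame [ 10.1 -84.5 164.2] tcp [ 10.6 -84.5 346.2] z [-0.003 -0.    -1.   ] tilt 0.2 w 0.4 F [-5.8 -1.4  2.7] t 24.68 q [-0.15  0.53  1.6  -
```

```bash
python3 -m handwheel '[{"gripper":1,"tx":-0.001,"ty":0,"tz":0,"rx":0,"ry":0,"rz":0},{"gripper":1,"tx":0,"ty":0,"tz":0,"rx":0,"ry":0,"rz":0}]'|grep force; python3 st.py|cut -c1-150
python3 -m handwheel '[{"gripper":1,"tx":0.02,"ty":0,"tz":0,"rx":0,"ry":0,"rz":0},{"gripper":1,"tx":0.05,"ty":0,"tz":0,"rx":0,"ry":0,"rz":0},{"gripper":1,"tx":0.05,"ty":0,"tz":-0.03,"rx":0,"ry":0,"rz":0},{"gripper":1,"tx":0.05,"ty":0,"tz":-0.05,"rx":0,"ry":0,"rz":0},{"gripper":1,"tx":0.04,"ty":0,"tz":-0.05,"rx":0,"ry":0,"rz":0},{"gripper":1,"tx":0,"ty":0,"tz":0,"rx":0,"ry":0,"rz":0},{"gripper":1,"tx":0,"ty":0,"tz":0,"rx":0,"ry":0,"rz":0}]'; python3 st.py
python3 - <<'E'
from h import *
p=shot('side','fs.png');q=shot('top','ft.png')
a=cv2.resize(p['image'][100:210,320:460,::-1],None,fx=4,fy=4,interpolation=2)
cv2.imwrite('pics/d5.png',a)
sub=p['image'][138:163,388:413].astype(int).max(-1); m=(sub<60).astype(np.uint8)
k,l,st_,ce=cv2.connectedComponentsWithStats(m)
for i in range(1,k):
    if st_[i,4]>8: print('blob',(ce[i]+[388,138]).round(1))
a=cv2.imread('pics/side0.png').astype(int);b=p['image'][:,:,::-1].astype(int);d=np.abs(a-b).max(-1)
print('opening',d[140:165,362:385].max(),'bystanders',d[260:295,345:370].max(),d[310:340,375:402].max(),d[250:292,400:425].max(),'purple',d[262:300,180:225].max())
E
```

```text
ft_force: [-9.3, -2.4, 4.7]
tip in box frame [ 10.2 -84.5 164.2] tcp [ 11.  -84.6 346.2] z [-0.004 -0.    -1.   ] tilt 0.3 w 0.5 F [-9.3 -2.4  4.7] t 24.93 q [-0.15  0.53  1.6  -
t: 25.8
ee_pos: [450.1, -128.7, 469.5]
orientation: [-0.327, 3.123, -0.001]
ft_force: [-1.3, -0.5, -0.4]
width: 0.8
tip in box frame [-190.3  -84.7  287.5] tcp [-190.6  -84.6  469.5] z [ 0.002 -0.    -1.   ] tilt 0.1 w 0.8 F [-1.3 -0.5 -0.4] t 25.8 q [-0.3   0.11  1.9   0.    1.13 -2.08]
blob [400.7 149.9]
opening 5 bystanders 5 5 5 purple 5
```

View pics/d5.png

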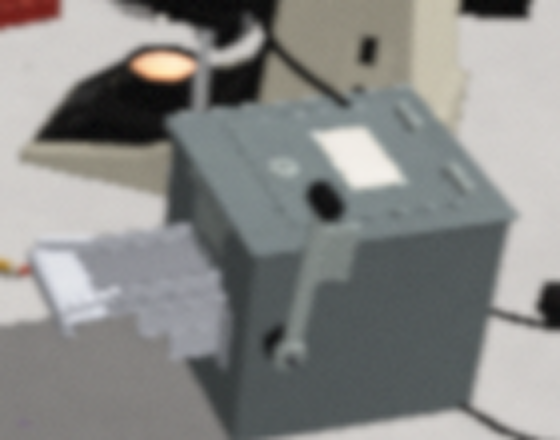

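View pics/fs.png

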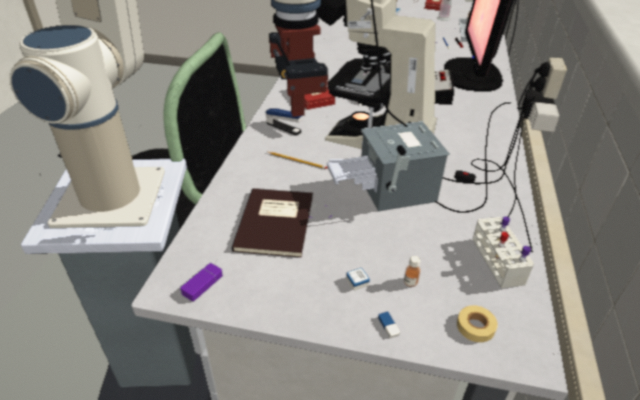

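The flag stands at its stop, knob at (400.7,150). The shelf is empty, the flap area looks the same as at the start, and the cover-glass box, eraser, bottle and purple look-alike have not moved. The arm touches nothing.

```bash
python3 -c "
from workcell import ctrl
print(ctrl.close_job())"
```

```text
the job is handed in; nothing more can be done
None
```

The slide mailer is posted and the pickup flag is up at its stop. I handed the job in at about 26 s of the 64 s allowed; no verdict was reported.

- **Mailer:** I gripped the pale mailer by one end, laid it on the shelf between the guide rails, then pushed it with closed fingers to about 4 mm past the front face. Afterwards the shelf was empty, and the flap area matched the opening picture, with depth readings in the shut position. I could not see inside the box, so "dropped inside" rests on those two checks.
- **Flag:** I gripped the knob and swung it up along its arc. The force gave no clear sign of the stop, so I let go and pushed the knob again with closed fingers. The force then rose to 9 N with almost no further movement. The knob's final picture position matches about 1.66 rad.
- **Bystanders:** The cover-glass box, eraser, bottle and purple look-alike are unchanged in the pictures. The arm was clear of everything at hand-in, and the highest wrist force I read was about 11 N.

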